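Lock the dust hood onto the bench suction coupler

ROBOT

A 7-joint arm with a two-finger parallel gripper is mounted at the origin on the work surface. World frame = base frame: x ahead of the robot, y to its left, z up, the work surface at z = 0. Lengths are in m, angles in rad, forces in N, time in s.
With the tool pointing down it reaches from about 0.4 to 0.85 m from the base axis. Payload 10.4 kg.
Tool frame: the origin (TCP) lies midway between the tips of the shut fingers; the grasp point (between the pads) lies 19 mm behind it; x points along the fingers, z is the direction in which the jaws open and shut, and the axes are right-handed (so a half turn about x gives the same grasp; the last joint's range is limited). The gripper opens to 87 mm and grips with 3 to 60 N. Pads are 19 mm wide; open, the fingers measure 117 mm over their backs; the gripper's body (75 mm by 190 mm) begins 51 mm behind the grasp point.
Start: joints at [1.187, 0.332, -0.065, 1.46, 0.022, 1.35, -0.088], TCP at [0.221, -0.585, 0.223] pointing down, gripper open.
Joint ranges: [-2.6, 2.6], [-0.5, 2.12], [-1.47, 1.34], [0.16, 2.42], [-1.27, 4.41], [0.06, 2.06], [-2.6, 2.6]. Speed limits (rad/s): [2.22, 2.22, 2.79, 2.79, 3.14, 3.14, 3.14].

INTERFACE

Orientations are given as a unit quaternion [x, y, z, w].
In Python, from bench import read_state, camera, camera_params, close_job gives the robot as it stands.
- The arm moves only by the tool arm_command, never from a script. Its argument "targets" is a list of rows, each a list of 7 numbers: the closure in counts, from 0 (fully open) to 255 (shut), then the shift along the tool's x, y, z in mm, then the turn, a rotation vector about the tool's x, y, z in rad. A call has 1 to 10 rows; each row is the pose to reach, as a shift and turn from the pose commanded when the call began, along the tool's axes at that moment; what a row does not reach only later rows make up. A row lasts 1/10 s, in which the tool goes at most 50 mm and 8.59 degrees, less where a joint would pass 70% of its speed; a pose out of reach is approached as far as the arm can. A call with a gripper value outside its range is refused whole. The fingers move at their own pace and stop on an object; "newtons" is the grip in N (left out, the last holds). Time passes only in rows, so rows that repeat a pose let the fingers close. It gives the time, the measured TCP pose, the force and the opening at its end, in the units of the state.
- read_state(): the state, without advancing time (a new reading comes with each control period).
- camera(name): name is "scene" or "top" or "wrist"; returns the picture (480x640x3 uint8, red, green, blue); there is no depth.
- camera_params(name): a dict with "intrinsics" (3x3 intrinsics, pixels), "xyz" and "orientation" of the camera in the world; the wrist camera has in their place "mount" (4x4, takes a point from camera to tool coordinates, whose origin is the TCP and whose axes are the tool frame's). Camera axes: x right, y down, z forward; pixel columns grow to the right and rows downward; lengths in m; the calibration is good to about 2 mm. The wrist camera is an equidistant fisheye: a pixel r from the principal point sees the ray r / f radians off the axis. A picture is of the moment at which its call begins: read the wrist's pose just before it. camera_params takes no time and is no camera call.
- close_job(): hands the job in, once; it reports no verdict.
The state is a dict: "time": time; "joint_positions": joint angles; "joint_vel": joint speeds; "joint_torque": joint torques, N m; "ee_pos": TCP position; "eef_rot": TCP orientation; "ft_force": force on the tool from outside, world axes, zero at the start; "torque": the same for the moment, N m; "width": finger opening in m.
Only numpy, scipy, OpenCV 4.12 (cv2) and the standard library are available. Lean on these libraries where they do the work, as an engineer would, in place of code of your own. Each camera call takes 0.05 s, during which the arm holds its last target.

TASK

The sanding drum needs its dust pick-up: take the blue dust hood that lies on the bench, set its grooved metal foot fully home in the suction coupler with the hood's mouth facing the sanding drum, and swing both brass cam arms down against the coupler until both are fully home. Bring the two arms down together, or evenly by turns: do not lock one while the other still stands more than half open. Do not drop the hood or knock it over, and leave the drum, the plug, the glue bottle, the sanding block and the wood offcut as they are.

Things in the scene. Friction and masses are not known exactly. Their poses are not given: they have to be found in the camera images.
- hood: Loose dust hood, 136 mm tall, about 0.42 kg: aluminium grooved foot, round neck, blue box. Origin: centre of the foot's underside; z from foot to top, x out of the mouth, y the width. Starts lying on its flat back, mouth up, z level 26 mm over the bench, foot pointing away from the robot (within 0.4 rad of +x). Can stand by itself on its foot. Foot: 52 mm diameter, 40 mm tall, 4 mm chamfer below.
- hood_top (a point): Middle of the top face of the hood's blue box, 8 mm behind the foot's axis (x = -8 mm in the hood's frame). The box runs from 80 to 136 mm above the foot's underside, is 100 mm wide (y -50 to 50) and 36 mm deep (x -26, the flat back, to +10, the mouth with upright steel guard bars flush with its rim): it can be gripped across its depth from above.
- hood_neck (a point): On the axis of the hood's round neck, 60 mm above the foot's underside. The neck is 44 mm in diameter, from 40 mm (top of the foot) to 80 mm (bottom of the box). The foot's groove runs from 9.5 to 30.5 mm above its underside, 41 mm in diameter at the deepest.
- coupler: Fixed suction outlet: aluminium female cam-and-groove coupler on a riser pipe, mouth facing straight up 112 mm above the bench. Origin on its axis at bench level, z up. Rim 69 mm outside, bench flange 104 mm. Bore 55.5 mm wide, 36 mm deep to a rubber seat. The brass cam arms are at its +y (left) and -y (right) sides. The hood fits at any turn about the axis.
- coupler_seat (a point): Centre of the rubber seat inside the coupler, 76 mm above the bench: the foot's underside (the hood's origin) rests here when fully home; the bottom of the hood's box is then 44 mm over the coupler's mouth.
- coupler_mouth (a point): Centre of the coupler's mouth, 112 mm above the bench.
- cam_left (a joint): Angle of the brass arm on the coupler's +y side: 0 fully home (its stop, hanging straight down beside the coupler), 1.57 level straight out, up to 1.95 raised; starts 1.4 to 1.9. Swings in the coupler's y-z plane about a level pin. Stays where left; moving it takes about 0.12 N m. Its round cam enters the foot's groove as it closes; with the foot only part way in it jams.
- cam_right (a joint): The same for the cam arm on the coupler's -y side: 0 fully home, 1.57 level straight out to -y, up to 1.95 raised.
- cam_left_pivot (a point): Pin of the left cam arm: fixed on the coupler, 41 mm to +y of its axis, 96 mm above the bench.
- cam_right_pivot (a point): Pin of the right cam arm: 41 mm to -y of the coupler's axis, 96 mm above the bench.
- cam_left_tip (a point): Outer end of the left cam arm, 69 mm from its pin; moves with the arm. The arm is 16 mm wide and 7 mm thick; when home its outer face is straight, 49 mm from the coupler's axis, down to 50 mm below the pin, and the last 20 mm bends out to 56 mm. A thin steel pull ring beyond the tip can be seen but not felt.
- cam_right_tip (a point): Outer end of the right cam arm, 69 mm from its pin; moves with the arm. The arm is 16 mm wide and 7 mm thick; when home its outer face is straight, 49 mm from the coupler's axis, down to 50 mm below the pin, and the last 20 mm bends out to 56 mm. A thin steel pull ring beyond the tip can be seen but not felt.
- drum: Fixed sanding drum standing out of the bench on the robot's side of the coupler, about 190 mm from it: brown abrasive sleeve 76 mm in diameter, top at 174 mm; grey insert plate 150 mm across and 3 mm thick round its foot. Origin on its axis at bench level. Switched off; not to be moved.
- offcut: Loose pine offcut, 150 x 62 x 22 mm, lying flat; origin under its centre. Leave alone. It lies on the other side of the coupler from the hood.
- plug: Loose black dust plug standing on the bench, 62 mm in diameter, 65 mm tall; origin under its centre. Leave alone.
- glue: Standing yellow glue bottle, 62 mm in diameter, 160 mm tall; origin under its centre. Leave alone.
- block: Cork sanding block, 115 x 62 x 34 mm, lying flat; origin under its centre. Leave alone.
Not all that is in view belongs to the job. Leave any orange look-alike of the coupler alone. What is shaped like the hood but purple is not meant.

How it is judged:
By the outcome, as a careful person would: the job done as asked, in the order asked, and still so for the second after the job is handed in, with the robot touching nothing.
It also fails if it takes over 72 s, if anything falls off the work surface, if the arm or the gripper's body presses on something with over 40 N, if the wrist force passes 120 N, or if a joint passes its speed limit or range.

## Working session

There is one attempt and no reset: what is moved stays moved. The work goes in short steps, Python scripts to look and compute and a tool call to move; the robot and the scene stay as the last step left them, time stands still between calls to the robot, and variables do not carry over. Pictures are saved under pics/ and viewed, and the job is handed in when it is done.

Besides the shell and the picture viewer there is one more tool, called after "Emit:" as a command line: name --pt "numbers of a row" for each row, then --argument value for the rest. arm_command: Moves the arm, as the interface text tells. Its arguments: {"type":"object","properties":{"targets":{"type":"array"},"newtons":{"type":"number"}},"required":["targets"]}

```bash
mkdir -p pics; ls
python3 - <<'E'
from bench import *
import cv2
s=read_state();print(s)
for n in("scene","top","wrist"):
    p=camera_params(n);print(n,p)
for n in("scene","top"):
    cv2.imwrite(f"pics/{n}0.png",camera(n)[:,:,::-1])
E
```

```text
pics
{'time': 0.0, 'joint_positions': array([ 1.18740425,  0.3328716 , -0.06472202,  1.46094523,  0.02161084,
        1.34989629, -0.08852258]), 'joint_vel': array([ 0.00178491,  0.00084557, -0.00065911, -0.00156909,  0.00067011,
       -0.0002158 ,  0.0014419 ]), 'joint_torque': array([-4.06996821e-05, -6.23263264e+01,  2.41140352e-02, -3.89889050e+01,
       -6.14948594e-02,  3.99262388e-02,  1.68557849e-04]), 'ee_pos': array([ 0.22050054, -0.58439569,  0.2217523 ]), 'eef_rot': array([ 0.40243617,  0.58202788, -0.40190453,  0.58117246]), 'ft_force': array([ 0.77769579,  0.00274957, -0.10521331]), 'torque': array([-0.00348146,  0.02290288,  0.03071929]), 'width': 0.08657207053068464}
scene {'intrinsics': array([[449.17514597,   0.        , 318.82064029],
       [  0.        , 449.17514597, 239.7975379 ],
       [  0.        ,   0.        ,   1.        ]]), 'xyz': array([ 1.03301286, -0.34045653,  0.72515909]), 'orientation': array([ 0.81813821,  0.44354406, -0.17111102, -0.32348037])}
top {'intrinsics': array([[552.04445667,   0.        , 321.38671503],
       [  0.        , 552.04445667, 233.32823292],
       [  0.        ,   0.        ,   1.        ]]), 'xyz': array([ 0.48976725, -0.01335236,  1.33238175]), 'orientation': array([ 0.71630749, -0.69701108,  0.01927252, -0.02660274])}
wrist {'intrinsics': array([[371.64829954,   0.        , 315.30041563],
       [  0.        , 371.64829954, 244.38594706],
       [  0.        ,   0.        ,   1.        ]]), 'mount': array([[ 2.49413377e-04, -2.79246147e-01,  9.60219520e-01,
        -1.61011161e-01],
       [ 3.30107781e-04, -9.60219475e-01, -2.79246219e-01,
         7.69486867e-02],
       [ 9.99999914e-01,  3.86623678e-04, -1.47310256e-04,
         1.07169019e-04],
       [ 0.00000000e+00,  0.00000000e+00,  0.00000000e+00,
         1.00000000e+00]])}
```

View pics/scene0.png

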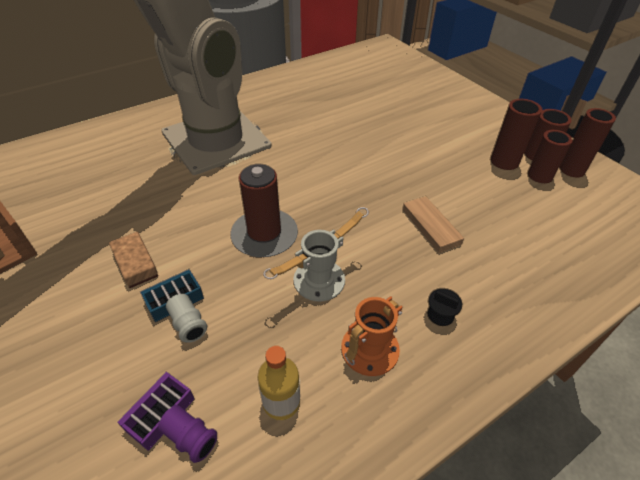

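View pics/top0.png

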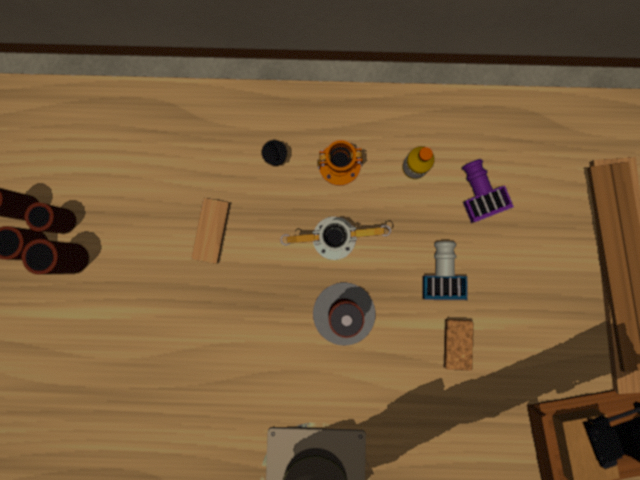

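The silver coupler (top 335,236) has open brass arms; the orange look-alike is at (340,160). The blue hood is at top (445,270) and scene (178,300); the purple one at top (485,190) is not meant. I'll take enlarged crops to confirm and measure.

```bash
cat > h.py <<'E'
import numpy as np, cv2
from bench import *
from scipy.spatial.transform import Rotation as R
def ray(n,u,v):
    p=camera_params(n);K=p["intrinsics"]
    d=R.from_quat(p["orientation"]).apply([(u-K[0,2])/K[0,0],(v-K[1,2])/K[1,1],1]);return p["xyz"],d
def atz(n,u,v,z):
    o,d=ray(n,u,v);return o+d*(z-o[2])/d[2]
def proj(n,P):
    p=camera_params(n);K=p["intrinsics"];q=R.from_quat(p["orientation"]).inv().apply(np.atleast_2d(P)-p["xyz"])
    return (q[:,:2]/q[:,2:])*K[0,0]+K[:2,2]
def wpose(s):
    M=np.eye(4);M[:3,:3]=R.from_quat(s["eef_rot"]).as_matrix();M[:3,3]=s["ee_pos"]
    return M@camera_params("wrist")["mount"]
def wproj(s,P):
    M=np.linalg.inv(wpose(s));K=camera_params("wrist")["intrinsics"]
    q=(np.atleast_2d(P)@M[:3,:3].T)+M[:3,3];r=np.hypot(q[:,0],q[:,1]);th=np.arctan2(r,q[:,2])
    return q[:,:2]/r[:,None]*th[:,None]*K[0,0]+K[:2,2]
def wray(s,u,v):
    M=wpose(s);K=camera_params("wrist")["intrinsics"];d=np.array([u,v])-K[:2,2];r=np.hypot(*d);th=r/K[0,0]
    c=np.array([*(d/r*np.sin(th)),np.cos(th)]);return M[:3,3],M[:3,:3]@c
def watz(s,u,v,z):
    o,d=wray(s,u,v);return o+d*(z-o[2])/d[2]
def crop(im,x0,y0,w,h,k,fn,grid=20):
    c=cv2.resize(im[y0:y0+h,x0:x0+w,::-1],None,fx=k,fy=k,interpolation=cv2.INTER_CUBIC)
    for x in range((x0//grid+1)*grid,x0+w,grid):
        cv2.line(c,((x-x0)*k,0),((x-x0)*k,6),(0,255,0),1);cv2.putText(c,str(x),((x-x0)*k-10,16),0,.35,(0,255,0),1)
    for y in range((y0//grid+1)*grid,y0+h,grid):
        cv2.line(c,(0,(y-y0)*k),(6,(y-y0)*k),(0,255,0),1);cv2.putText(c,str(y),(8,(y-y0)*k+4),0,.35,(0,255,0),1)
    cv2.imwrite(fn,c)
E
python3 - <<'E'
from h import *
t=cv2.imread("pics/top0.png")[:,:,::-1];s=cv2.imread("pics/scene0.png")[:,:,::-1]
crop(t,410,225,90,70,8,"pics/c1.png",10)
crop(t,270,190,140,100,5,"pics/c2.png",10)
crop(s,250,190,140,120,5,"pics/c3.png",10)
crop(s,130,255,90,100,6,"pics/c4.png",10)
E
```

```text
(no output)
```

View pics/c1.png

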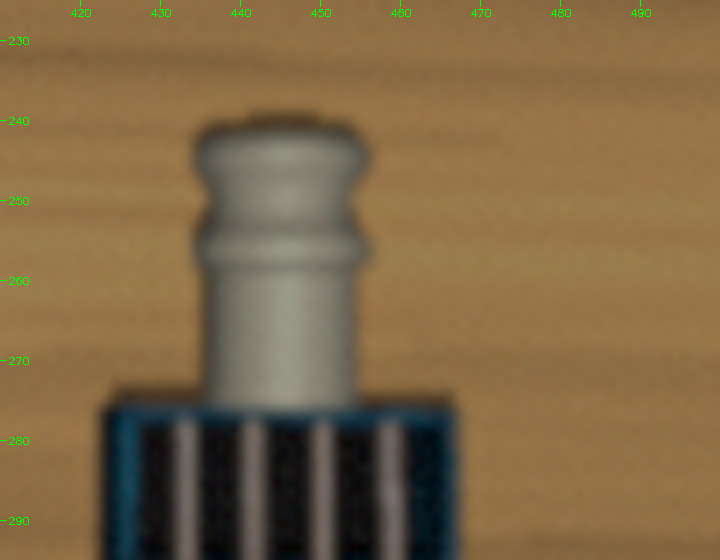

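View pics/c2.png

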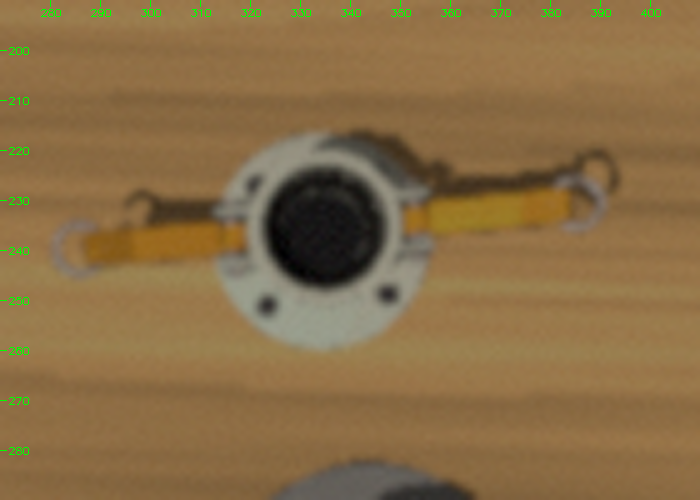

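View pics/c3.png

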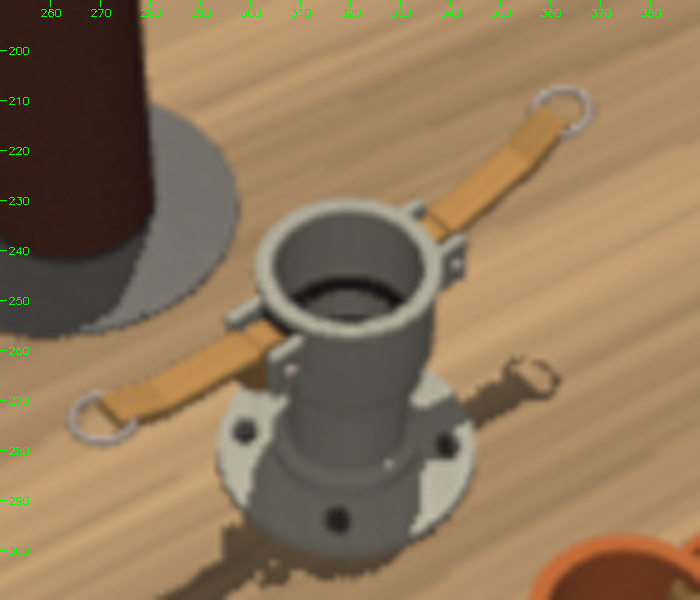

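View pics/c4.png

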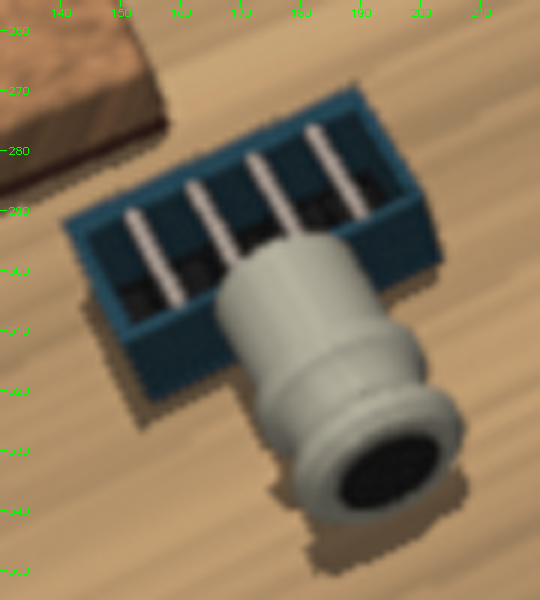

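Blue hood and silver coupler are confirmed. Next: solve the poses.

Run:
```python
from h import *
t=cv2.imread("pics/top0.png")[:,:,::-1]
crop(t,410,265,70,45,10,"pics/c5.png",10)
print("coupler top",atz("top",335,235,.112),"scene",atz("scene",319.7,243.7,.112))
print("flange top",atz("top",334.5,238,0.008), "drum",atz("top",346.5,320,.174))
L=atz("top",282.5+4.5,240,.11);Rr=atz("top",384,230.5,.09);print("tips",L,Rr,"yaw",np.arctan2(-(L-Rr)[0],(L-Rr)[1]))
# mouth rim corners, scene
for a in[(141,291.5),(189,269),(200,287),(150.5,311)]:print("rimS",atz("scene",*a,.036))
for a in[(423.5,276),(467,276)]:print("rimT",atz("top",*a,.036))
print("foot axis", atz("top",445.3,240,.026),atz("top",445.3,276,.026))
```

```text
coupler top [ 0.56599575 -0.02983849  0.112     ] scene [ 0.56734975 -0.02833946  0.112     ]
flange top [ 0.56524092 -0.03023071  0.008     ] drum [ 0.3856289  -0.05752453  0.174     ]
tips [0.55213284 0.07628099 0.11      ] [ 0.5805111  -0.14024167  0.09      ] yaw 0.13032088308571832
rimS [ 0.42879164 -0.3399099   0.036     ]
rimS [ 0.42629836 -0.24313594  0.036     ]
rimS [ 0.47929154 -0.24250744  0.036     ]
rimS [ 0.48119851 -0.33956512  0.036     ]
rimT [ 0.48034129 -0.24011988  0.036     ]
rimT [ 0.48315349 -0.3415155   0.036     ]
foot axis [ 0.56657203 -0.29198591  0.026     ] [ 0.48168931 -0.29309442  0.026     ]
```

View pics/c5.png

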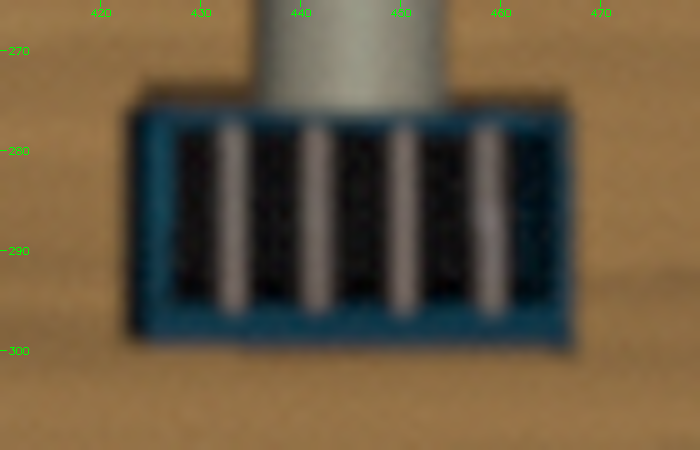

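```bash
cat >> h.py <<'E'
def mk(xdir,zdir):
    x=np.array(xdir,float);x/=np.linalg.norm(x);z=np.array(zdir,float);z-=x*(z@x);z/=np.linalg.norm(z)
    return np.column_stack([x,np.cross(z,x),z])
def go(pos,Rm,s=None):
    """print shift/turn from the present pose to TCP pos, both half-turn choices"""
    s=s or read_state();R0=R.from_quat(s["eef_rot"]);sh=R0.inv().apply(np.array(pos)-s["ee_pos"])*1000
    for k in(0,1):
        Rt=R.from_matrix(Rm)*R.from_rotvec([np.pi*k,0,0]);rv=(R0.inv()*Rt).as_rotvec()
        print("shift",sh.round(1),"turn",rv.round(3),"rows>=",max(np.linalg.norm(sh)/50,np.linalg.norm(rv)/.15).round(1))
E
python3 - <<'E'
from h import *
s=read_state();print(R.from_quat(s["eef_rot"]).as_matrix().round(3))
# over hood/coupler view pose, tool down, jaw along y
a=0.44;y=.02
go([.50,-.29,.20],mk([np.sin(a)*np.cos(y),np.sin(a)*np.sin(y),-np.cos(a)],[-np.sin(y),np.cos(y),0]))
E
```

```text
[[-0.001  0.936  0.353]
 [ 0.001  0.353 -0.936]
 [-1.    -0.    -0.001]]
shift [  22.   365.5 -176.8] turn [-2.74  -0.613 -0.107] rows>= 18.7
shift [  22.   365.5 -176.8] turn [ 0.335 -0.076  0.436] rows>= 8.1
```

Emit:
arm_command --pt "0 22 365 -177 0.335 -0.076 0.436" --pt "0 22 365 -177 0.335 -0.076 0.436" --pt "0 22 365 -177 0.335 -0.076 0.436" --pt "0 22 365 -177 0.335 -0.076 0.436" --pt "0 22 365 -177 0.335 -0.076 0.436" --pt "0 22 365 -177 0.335 -0.076 0.436" --pt "0 22 365 -177 0.335 -0.076 0.436" --pt "0 22 365 -177 0.335 -0.076 0.436" --pt "0 22 365 -177 0.335 -0.076 0.436" --pt "0 22 365 -177 0.335 -0.076 0.436" --newtons 40

```text
time: 1.1
ee_pos: [0.5004, -0.2886, 0.2003]
eef_rot: [0.592, 0.386, -0.372, 0.602]
ft_force: [0.2, -0.3, -0.7]
width: 0.0872
```

Run:
```python
from h import *
s=read_state();print(s["time"],s["ee_pos"],s["joint_positions"].round(2));print(R.from_quat(s["eef_rot"]).as_matrix().round(3))
im=camera("wrist");cv2.imwrite("pics/w1.png",im[:,:,::-1])
```

```text
1.1 [ 0.50037611 -0.28855125  0.20027428] [ 0.96  0.02 -0.37  1.94 -0.33  0.84 -0.77]
[[ 0.426  0.904  0.024]
 [ 0.009  0.022 -1.   ]
 [-0.905  0.426  0.001]]
```

View pics/w1.png

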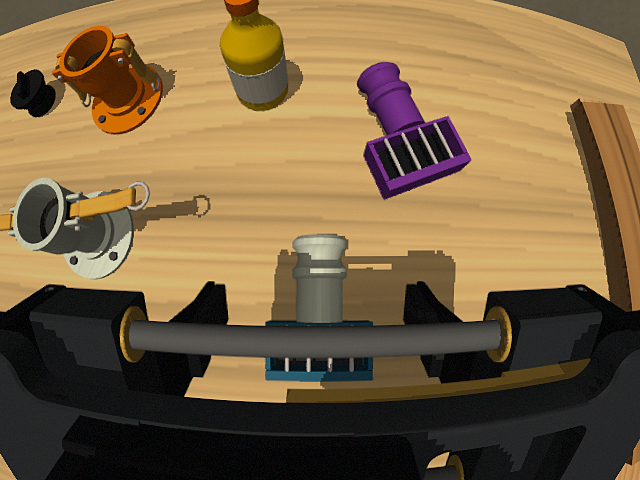

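The wrist view shows the hood between the fingers: foot end (320,238), box front edge (320,322). I'll check my model by overlay.

Run:
```python
from h import *
s=read_state();im=cv2.imread("pics/w1.png")
def over(P,im):
    uv=wproj(s,P)
    for u,v in uv: cv2.circle(im,(int(u*1),int(v*1)),2,(0,255,0),-1)
yaw=.02;o=np.array([.561,-.2915,.026]);hz=np.array([-np.cos(yaw),-np.sin(yaw),0]);hy=np.array([-np.sin(yaw),np.cos(yaw),0]);hx=np.array([0,0,1])
H=lambda x,y,z:o+hx*x+hy*y+hz*z
P=[H(10,50,80),H(10,-50,80),H(10,50,136),H(10,-50,136),H(0,22,60),H(0,-22,60),H(0,26,2),H(0,-26,2)]
P=[o+hx*a/1000+hy*b/1000+hz*c/1000 for a,b,c in[(10,50,80),(10,-50,80),(10,50,136),(10,-50,136),(0,22,60),(0,-22,60),(0,26,4),(0,-26,4),(0,22,78),(0,-22,78)]]
over(P,im);crop(im[:,:,::-1],240,220,160,170,4,"pics/w1c.png",20)
c=np.array([.5665,-.029,.112]);print(wproj(s,c))
print(wproj(s,P).round(1).tolist())
```

```text
[[ 33.94803825 212.38644759]]
[[263.5, 322.7], [371.9, 322.7], [263.7, 381.9], [371.5, 381.8], [294.4, 301.5], [340.9, 301.6], [290.7, 243.1], [344.7, 243.1], [294.4, 320.5], [341.0, 320.5]]
```

View pics/w1c.png

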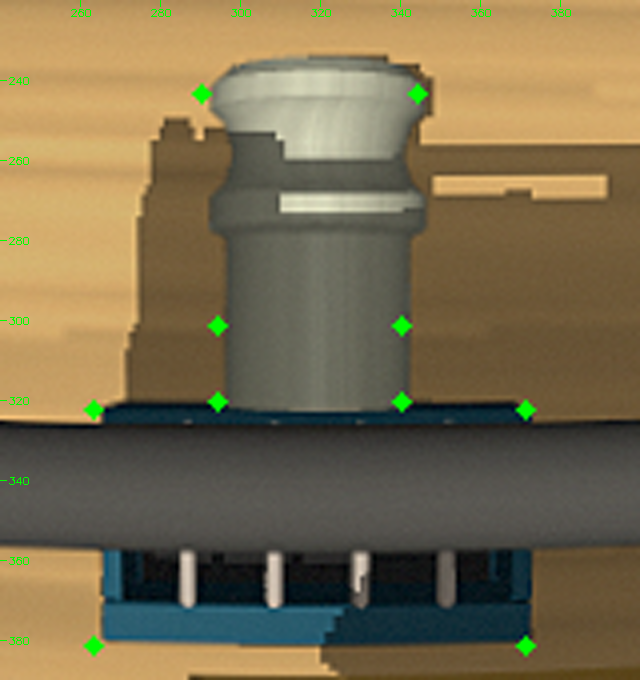

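Run:
```python
from h import *
a=0.44;y=.015
go([.511,-.293,.0115],mk([np.sin(a)*np.cos(y),np.sin(a)*np.sin(y),-np.cos(a)],[np.sin(y),-np.cos(y),0]))
```

```text
shift [175.7 -69.9   2.7] turn [ 0.006 -0.002  0.   ] rows>= 3.8
shift [175.7 -69.9   2.7] turn [-3.136e+00 -0.000e+00 -2.000e-03] rows>= 20.9
```

Emit:
arm_command --pt "0 45 -20 1 0.006 0 0" --pt "0 85 -36 2 0.006 0 0" --pt "0 120 -50 3 0.006 0 0" --pt "0 145 -60 3 0.006 0 0" --pt "0 165 -67 3 0.006 0 0" --pt "0 175 -70 3 0.006 0 0" --pt "0 175 -70 3 0.006 0 0" --pt "0 175 -70 3 0.006 0 0"

```text
time: 1.95
ee_pos: [0.511, -0.2944, 0.0132]
eef_rot: [0.595, 0.383, -0.374, 0.6]
ft_force: [0.1, 0.6, 0.6]
width: 0.0869
```

Emit:
arm_command --pt "255 0 0 0 0 0 0" --pt "255 0 0 0 0 0 0" --pt "255 0 0 0 0 0 0" --pt "255 0 0 0 0 0 0" --pt "255 0 0 0 0 0 0" --pt "255 0 0 0 0 0 0" --pt "255 0 0 0 0 0 0" --newtons 45

```text
time: 2.65
ee_pos: [0.511, -0.2931, 0.0124]
eef_rot: [0.595, 0.383, -0.374, 0.599]
ft_force: [-0.7, 0.7, 1.4]
width: 0.0433
```

Run:
```python
from h import *
a=0.44;y=.015
go([.47,-.25,.24],mk([np.sin(a)*np.cos(y),np.sin(a)*np.sin(y),-np.cos(a)],[np.sin(y),-np.cos(y),0]))
f=-.3
for b in(.6,1.2,1.571):
    th=a-b  # angle of tool x from down, outward positive
    u=np.array([np.cos(f),np.sin(f),0])
    print(b);go([.45,-.24,.24],mk(np.sin(th)*u-np.array([0,0,np.cos(th)]),[np.sin(f),-np.cos(f),0]))
for n in[(420,162),(275,153),(485,190)]:print(atz("top",*n,.05))
```

```text
shift [-223.    60.4  -44.1] turn [-0.001 -0.001 -0.   ] rows>= 4.7
shift [-223.    60.4  -44.1] turn [ 3.141e+00 -1.000e-03  2.000e-03] rows>= 20.9
0.6
shift [-231.5   42.5  -54.4] turn [ 0.316 -0.046 -0.595] rows>= 4.8
shift [-231.5   42.5  -54.4] turn [-2.703  0.836 -0.065] rows>= 18.9
1.2
shift [-231.5   42.5  -54.4] turn [ 0.33   0.051 -1.19 ] rows>= 8.2
shift [-231.5   42.5  -54.4] turn [-2.335  1.598  0.069] rows>= 18.9
1.571
shift [-231.5   42.5  -54.4] turn [ 0.329  0.116 -1.557] rows>= 10.6
shift [-231.5   42.5  -54.4] turn [-2.009  2.009  0.15 ] rows>= 19.0
[ 0.74661404 -0.22532499  0.05      ]
[0.7592376  0.11540114 0.05      ]
[ 0.6844912 -0.3777488  0.05     ]
```

Emit:
arm_command --pt "255 -10 4 0 0 0 0" --pt "255 -30 13 0 0 0 0" --pt "255 -55 25 0 0 0 0" --pt "255 -90 40 0 0 0 0" --pt "255 -130 50 -10 0 0 0" --pt "255 -170 50 -25 0 0 0" --pt "255 -200 46 -40 0 0 0" --pt "255 -220 43 -50 0 0 0" --pt "255 -231 42 -54 0 0 0" --pt "255 -231 42 -54 0 0 0"

```text
time: 3.65
ee_pos: [0.4496, -0.2406, 0.2406]
eef_rot: [0.594, 0.383, -0.374, 0.6]
ft_force: [0.7, 0.2, -3.6]
width: 0.0431
```

Run:
```python
from h import *
s=read_state();print(s["ee_pos"],s["joint_positions"].round(2),s["width"])
im=camera("wrist");cv2.imwrite("pics/w2.png",im[:,:,::-1])
a=.44;f=-.3
for b in(.6,1.2,1.571):
    th=a-b  # angle of tool x from down, outward positive
    u=np.array([np.cos(f),np.sin(f),0])
    print(b);go([.45,-.24,.24],mk(np.sin(th)*u-np.array([0,0,np.cos(th)]),[np.sin(f),-np.cos(f),0]))
```

```text
[ 0.44959777 -0.24063571  0.24061049] [ 0.97 -0.18 -0.36  2.04 -0.39  0.94 -0.77] 0.043115384537615785
0.6
shift [-0.4  0.6 -0.8] turn [ 0.316 -0.045 -0.595] rows>= 4.5
shift [-0.4  0.6 -0.8] turn [-2.703  0.837 -0.064] rows>= 18.9
1.2
shift [-0.4  0.6 -0.8] turn [ 0.33   0.052 -1.19 ] rows>= 8.2
shift [-0.4  0.6 -0.8] turn [-2.336  1.599  0.07 ] rows>= 18.9
1.571
shift [-0.4  0.6 -0.8] turn [ 0.329  0.117 -1.557] rows>= 10.6
shift [-0.4  0.6 -0.8] turn [-2.009  2.01   0.151] rows>= 19.0
```

View pics/w2.png

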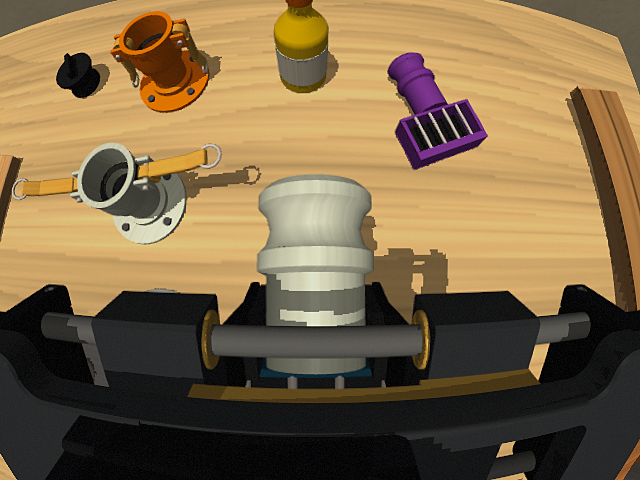

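The hood hangs firmly in the jaws. Now tilting it upright.

Emit:
arm_command --pt "255 0 0 0 0.06 -0.01 -0.12" --pt "255 0 0 0 0.13 -0.02 -0.24" --pt "255 0 0 0 0.19 -0.03 -0.36" --pt "255 0 0 0 0.26 -0.04 -0.48" --pt "255 0 0 0 0.316 -0.045 -0.595" --pt "255 0 0 0 0.32 -0.02 -0.72" --pt "255 0 0 0 0.325 0.0 -0.84" --pt "255 0 0 0 0.327 0.02 -0.96" --pt "255 0 0 0 0.33 0.04 -1.08" --pt "255 0 0 0 0.33 0.052 -1.19"

```text
time: 4.7
ee_pos: [0.4479, -0.2394, 0.2226]
eef_rot: [-0.389, -0.598, 0.673, -0.194]
ft_force: [-0.9, 0.0, -6.6]
width: 0.0428
```

Run:
```python
from h import *
s=read_state();print(s["ee_pos"],s["joint_positions"].round(2),s["width"])
cv2.imwrite("pics/s2.png",camera("scene")[:,:,::-1])
a=.44;f=-.3
for b in(1.2,1.571):
    th=a-b  # angle of tool x from down, outward positive
    u=np.array([np.cos(f),np.sin(f),0])
    print(b);go([.45,-.24,.24],mk(np.sin(th)*u-np.array([0,0,np.cos(th)]),[np.sin(f),-np.cos(f),0]))
```

```text
[ 0.44787026 -0.23935902  0.22260631] [ 0.56  0.65 -0.3   1.21  0.15  2.03 -1.59] 0.04275503522845932
1.2
shift [-17.6 -10.4  -3.1] turn [ 0.009 -0.01  -0.041] rows>= 0.4
shift [-17.6 -10.4  -3.1] turn [-3.132  0.064 -0.015] rows>= 20.9
1.571
shift [-17.6 -10.4  -3.1] turn [ 0.01  -0.008 -0.412] rows>= 2.7
shift [-17.6 -10.4  -3.1] turn [-3.065  0.64  -0.012] rows>= 20.9
```

View pics/s2.png

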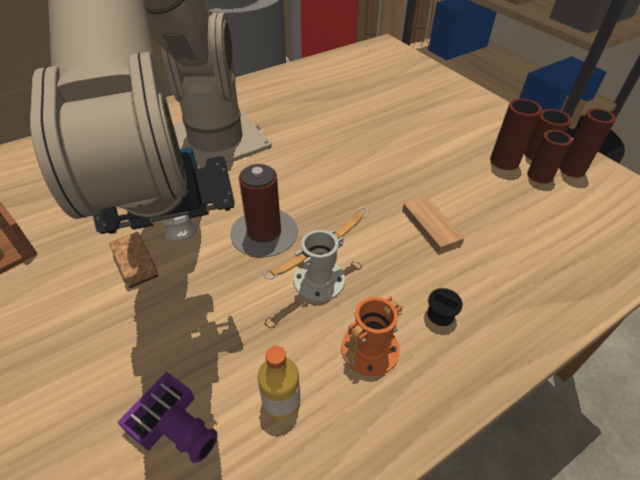

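J6 is near its limit (2.03 of 2.06), so the arm must come closer and lower to finish the tilt.

```bash
cat > st.py <<'E'
from h import *
import sys
s=read_state();print(s["time"],s["ee_pos"].round(4),s["joint_positions"].round(2),s["width"].round(4),s["ft_force"].round(1));x=R.from_quat(s["eef_rot"]).as_matrix();print("tool x",x[:,0].round(3),"z",x[:,2].round(3),"elev of pointing",np.arcsin(-x[2,0]).round(3))
E
python3 st.py
python3 - <<'E'
from h import *
a=.44;f=-.4
u=np.array([np.cos(f),np.sin(f),0])
for b,p in((1.2,[.385,-.2,.2]),(1.571,[.385,-.2,.1]),):
    th=a-b
    print(b);go(p,mk(np.sin(th)*u-np.array([0,0,np.cos(th)]),[np.sin(f),-np.cos(f),0]))
E
```

```text
1.2
shift [ 61.4 -39.5 -21.6] turn [ 0.082  0.058 -0.04 ] rows>= 1.5
shift [ 61.4 -39.5 -21.6] turn [-3.057  0.061  0.088] rows>= 20.4
1.571
shift [136.6  26.4 -20.3] turn [ 0.071  0.073 -0.411] rows>= 2.8
shift [136.6  26.4 -20.3] turn [-3.005  0.627  0.111] rows>= 20.5Traceback (most recent call last):
  File "st.py", line 3, in <module>
    s=read_state();print(s["time"],s["ee_pos"].round(4),s["joint_positions"].round(2),s["width"].round(4),s["ft_force"].round(1));x=R.from_quat(s["eef_rot"]).as_matrix();print("tool x",x[:,0].round(3),"z",x[:,2].round(3),"elev of pointing",np.arcsin(-x[2,0]).round(3))
                                                                                      ^^^^^^^^^^^^^^^^
AttributeError: 'float' object has no attribute 'round'
```

Emit:
arm_command --pt "255 12 -8 -4 0.02 0.01 0" --pt "255 28 -18 -10 0.04 0.03 0" --pt "255 44 -28 -16 0.06 0.05 0" --pt "255 61 -40 -22 0.08 0.06 0" --pt "255 75 -25 -22 0.08 0.06 -0.05" --pt "255 88 -12 -21 0.08 0.065 -0.1" --pt "255 100 0 -21 0.075 0.07 -0.17" --pt "255 112 10 -20 0.07 0.07 -0.24" --pt "255 125 20 -20 0.07 0.07 -0.32" --pt "255 137 26 -20 0.07 0.07 -0.41"

```text
time: 5.75
ee_pos: [0.384, -0.1986, 0.1044]
eef_rot: [-0.304, -0.643, 0.703, -0.032]
ft_force: [-1.1, 0.8, -7.5]
width: 0.0428
```

```bash
sed -i 's/s\["width"\].round(4)/round(s["width"],4)/' st.py; python3 st.py;python3 - <<'E'
from h import *
cv2.imwrite("pics/w3.png",camera("wrist")[:,:,::-1])
cv2.imwrite("pics/t3.png",camera("top")[:,:,::-1])
E
```

```text
5.75 [ 0.384  -0.1986  0.1044] [ 0.42  0.86 -0.06  1.32  0.01  2.04 -1.61] 0.0428 [-1.1  0.8 -7.5]
tool x [-0.813  0.345 -0.469] z [-0.385 -0.923 -0.011] elev of pointing 0.488
```

View pics/w3.png

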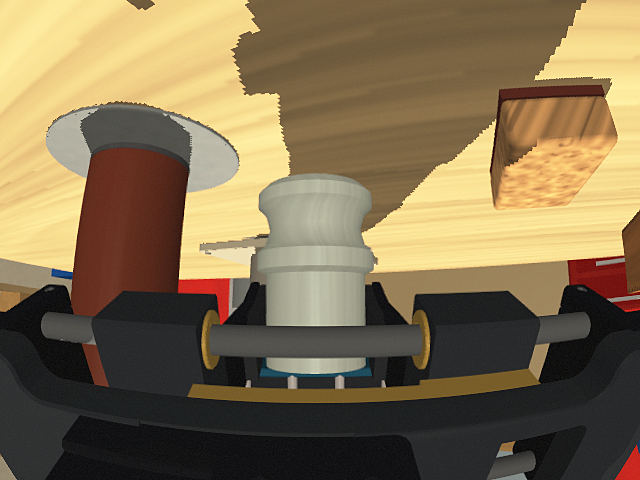

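View pics/t3.png

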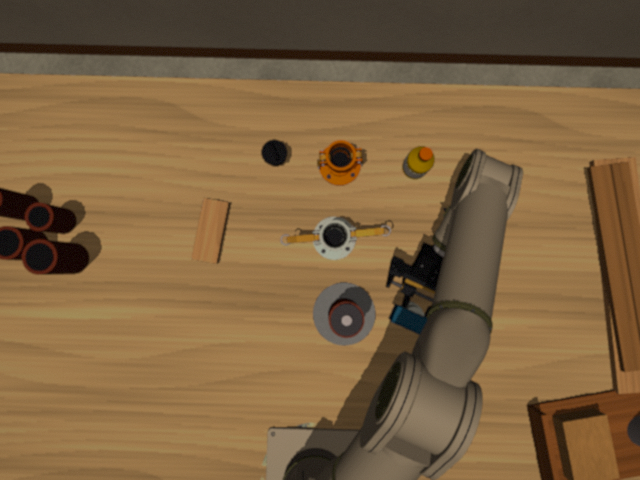

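```bash
cat > plan.py <<'E'
from h import *
a=.44;f=-.4
u=np.array([np.cos(f),np.sin(f),0])
for b,p in((1.571,[.384,-.199,.056]),(1.571,[.384,-.199,.051]),):
    th=a-b
    print(p);go(p,mk(np.sin(th)*u-np.array([0,0,np.cos(th)]),[np.sin(f),-np.cos(f),0]))
E
python3 plan.py
```

```text
[0.384, -0.199, 0.056]
shift [22.  43.3 -0.7] turn [ 0.004  0.003 -0.047] rows>= 1.0
shift [22.  43.3 -0.7] turn [-3.136  0.074  0.005] rows>= 20.9
[0.384, -0.199, 0.051]
shift [24.4 47.7 -0.7] turn [ 0.004  0.003 -0.047] rows>= 1.1
shift [24.4 47.7 -0.7] turn [-3.136  0.074  0.005] rows>= 20.9
```

Emit:
arm_command --pt "255 4 8 0 0 0 -0.01" --pt "255 8 17 0 0 0 -0.02" --pt "255 13 26 -1 0 0 -0.03" --pt "255 17 34 -1 0 0 -0.04" --pt "255 20 40 -1 0 0 -0.045" --pt "255 20 40 -1 0 0 -0.045" --pt "255 20 40 -1 0 0 -0.045"

```text
time: 6.55
ee_pos: [0.386, -0.1985, 0.0635]
eef_rot: [-0.29, -0.647, 0.705, -0.018]
ft_force: [0.5, 0.2, -4.1]
width: 0.0429
```

```bash
python3 st.py; python3 plan.py
```

```text
6.55 [ 0.386  -0.1985  0.0635] [ 0.42  0.95 -0.05  1.29  0.01  2.03 -1.61] 0.0429 [ 0.5  0.2 -4.1]
tool x [-0.831  0.35  -0.432] z [-0.385 -0.923 -0.007] elev of pointing 0.447
[0.384, -0.199, 0.056]
shift [4.7 6.1 1.2] turn [ 0.008  0.001 -0.007] rows>= 0.2
shift [4.7 6.1 1.2] turn [-3.134e+00  1.100e-02  2.000e-03] rows>= 20.9
[0.384, -0.199, 0.051]
shift [ 6.9 10.6  1.3] turn [ 0.008  0.001 -0.007] rows>= 0.3
shift [ 6.9 10.6  1.3] turn [-3.134e+00  1.100e-02  2.000e-03] rows>= 20.9
```

Now lowering gently to contact.

Emit:
arm_command --pt "255 2 3 0 0.008 0 -0.007" --pt "255 4 6 1 0.008 0 -0.007" --pt "255 5 8 1 0.008 0 -0.007" --pt "255 5 8 1 0.008 0 -0.007" --pt "255 5 8 1 0.008 0 -0.007"

```text
time: 7.05
ee_pos: [0.3846, -0.1989, 0.0542]
eef_rot: [-0.288, -0.646, 0.707, -0.015]
ft_force: [-0.2, 0.1, -3.8]
width: 0.043
```

```bash
python3 st.py; python3 plan.py
python3 - <<'E'
from h import *
cv2.imwrite("pics/w4.png",camera("wrist")[:,:,::-1])
E
```

```text
7.05 [ 0.3846 -0.1989  0.0542] [ 0.41  0.97 -0.05  1.28  0.01  2.02 -1.61] 0.043 [-0.2  0.1 -3.8]
tool x [-0.834  0.351 -0.426] z [-0.388 -0.922  0.001] elev of pointing 0.44
[0.384, -0.199, 0.056]
shift [-0.3 -1.9  0.3] turn [0.    0.001 0.   ] rows>= 0.0
shift [-0.3 -1.9  0.3] turn [-3.142e+00 -0.000e+00  2.000e-03] rows>= 20.9
[0.384, -0.199, 0.051]
shift [1.8 2.6 0.3] turn [0.    0.001 0.   ] rows>= 0.1
shift [1.8 2.6 0.3] turn [-3.142e+00 -0.000e+00  2.000e-03] rows>= 20.9
```

View pics/w4.png

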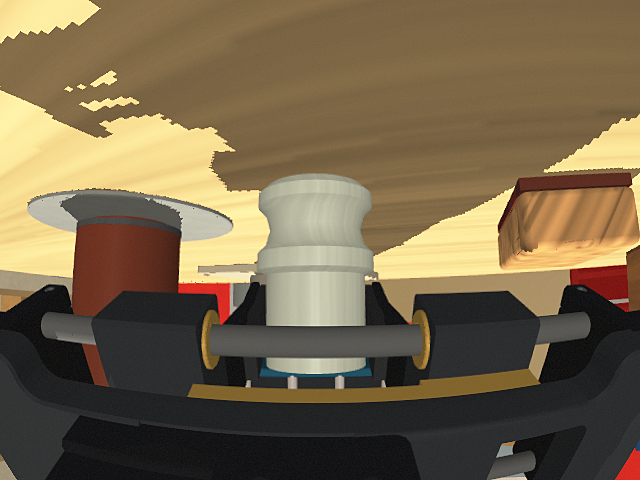

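Emit:
arm_command --pt "255 0.9 1.8 0 0 0 0" --pt "255 1.5 3 0 0 0 0" --pt "255 1.8 3.6 0 0 0 0" --pt "255 1.8 3.6 0 0 0 0" --pt "255 1.8 3.6 0 0 0 0"

```text
time: 7.6
ee_pos: [0.3847, -0.1989, 0.0525]
eef_rot: [-0.287, -0.646, 0.707, -0.014]
ft_force: [2.2, 0.9, 12.0]
width: 0.0433
```

```bash
python3 st.py
```

```text
7.6 [ 0.3847 -0.1989  0.0525] [ 0.41  0.97 -0.05  1.28  0.01  2.02 -1.61] 0.0433 [ 2.2  0.9 12. ]
tool x [-0.835  0.351 -0.424] z [-0.388 -0.922  0.001] elev of pointing 0.438
```

Emit:
arm_command --pt "255 0 -0.5 0 0 0 0" --pt "255 0 -0.5 0 0 0 0" --pt "110 0 -0.5 0 0 0 0" --pt "70 0 -0.5 0 0 0 0" --pt "30 0 -0.5 0 0 0 0" --pt "0 0 -0.5 0 0 0 0" --pt "0 0 -0.5 0 0 0 0" --newtons 5

```text
time: 8.3
ee_pos: [0.3842, -0.1988, 0.0505]
eef_rot: [-0.288, -0.646, 0.707, -0.014]
ft_force: [0.6, 0.5, -0.2]
width: 0.0736
```

```bash
python3 st.py;python3 - <<'E'
from h import *
cv2.imwrite("pics/w5.png",camera("wrist")[:,:,::-1])
E
```

```text
8.3 [ 0.3842 -0.1988  0.0505] [ 0.41  0.97 -0.05  1.28  0.01  2.02 -1.61] 0.0736 [ 0.6  0.5 -0.2]
tool x [-0.834  0.351 -0.425] z [-0.388 -0.922  0.001] elev of pointing 0.44
```

View pics/w5.png

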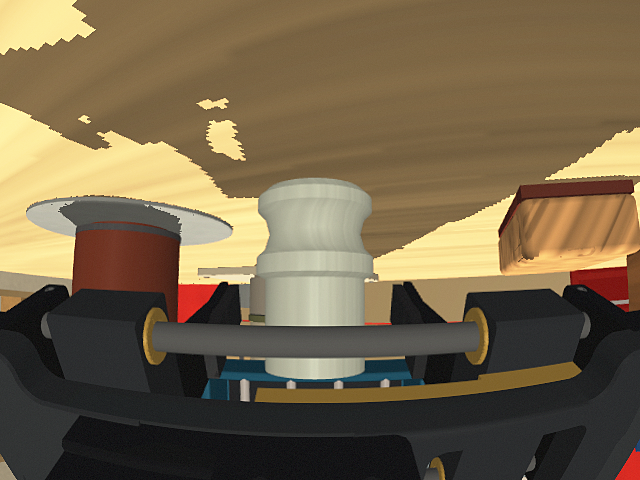

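Hood stands upright (foot at 315,190 in the inverted view). Backing off, then pitching the hand down.

Emit:
arm_command --pt "0 0 0 0 0 0 0" --pt "0 0 0 0 0 0 0" --pt "0 -5 0 0 0 0 0" --pt "0 -15 0 0 0 0 0" --pt "0 -30 0 0 0 0 0" --pt "0 -48 0 0 0 0 0.03" --pt "0 -68 0 0 0 0 0.08" --pt "0 -88 -5 0 0 0 0.15" --pt "0 -108 -12 0 0 0 0.25" --pt "0 -125 -22 0 0 0 0.36"

```text
time: 9.35
ee_pos: [0.4812, -0.2394, 0.1237]
eef_rot: [-0.4, -0.583, 0.693, -0.142]
ft_force: [0.4, 0.2, 0.5]
width: 0.0866
```

```bash
python3 st.py
python3 - <<'E'
from h import *
h=np.array([.3967,-.204]);f=-.398;u=np.array([np.cos(f),np.sin(f),0])
go([h[0]+.08*u[0],h[1]+.08*u[1],.26],mk([0,0,-1],[np.cos(f),np.sin(f),0]))
go([.44,-.225,.30],mk([0,0,-1],[np.cos(f),np.sin(f),0]))
cv2.imwrite("pics/w6.png",camera("wrist")[:,:,::-1])
E
```

```text
9.35 [ 0.4812 -0.2394  0.1237] [ 0.26  0.83  0.21  1.16 -0.11  1.94 -1.5 ] 0.0866 [0.4 0.2 0.5]
tool x [-0.64   0.269 -0.72 ] z [-0.388 -0.922  0.001] elev of pointing 0.803
shift [ -90.  -103.     0.2] turn [-1.487 -0.6    0.601] rows>= 11.4
shift [ -90.  -103.     0.2] turn [1.486 0.601 0.6  ] rows>= 11.4
shift [ -96.6 -153.8    2.8] turn [-1.487 -0.6    0.601] rows>= 11.4
shift [ -96.6 -153.8    2.8] turn [1.486 0.601 0.6  ] rows>= 11.4
```

View pics/w6.png

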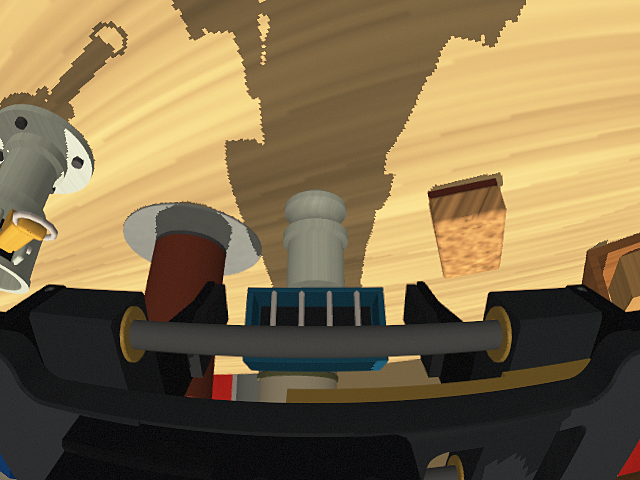

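Emit:
arm_command --pt "0 -30 -35 0 0 0 0.0" --pt "0 -60 -70 0 -0.1 0 0.05" --pt "0 -85 -105 0 -0.25 -0.1 0.1" --pt "0 -97 -130 0 -0.38 -0.15 0.15" --pt "0 -97 -150 0 -0.5 -0.2 0.2" --pt "0 -97 -154 3 -0.63 -0.25 0.25" --pt "0 -97 -154 3 -0.76 -0.3 0.3" --pt "0 -97 -154 3 -0.88 -0.35 0.35" --pt "0 -97 -154 3 -1.0 -0.4 0.4" --pt "0 -97 -154 3 -1.12 -0.45 0.45"

```text
time: 10.4
ee_pos: [0.4395, -0.2247, 0.3012]
eef_rot: [0.221, 0.715, -0.301, 0.591]
ft_force: [-0.6, -0.0, 0.0]
width: 0.0869
```

```bash
python3 st.py
python3 - <<'E'
from h import *
f=-.398
go([.42,-.214,.26],mk([0,0,-1],[np.cos(f),np.sin(f),0]))
E
```

```text
10.4 [ 0.4395 -0.2247  0.3012] [ 0.3   0.14  0.01  1.54  0.1   1.64 -0.45] 0.0869 [-0.6 -0.   0. ]
tool x [-0.205 -0.04  -0.978] z [ 0.712 -0.692 -0.121] elev of pointing 1.36
shift [ 43.9   1.6 -16.3] turn [-0.361 -0.151  0.148] rows>= 2.8
shift [ 43.9   1.6 -16.3] turn [2.765 0.207 0.213] rows>= 18.5
```

Emit:
arm_command --pt "0 10 0 -4 -0.12 -0.05 0.05" --pt "0 25 1 -8 -0.24 -0.1 0.1" --pt "0 44 2 -16 -0.361 -0.151 0.148" --pt "0 44 2 -16 -0.361 -0.151 0.148" --pt "0 44 2 -16 -0.361 -0.151 0.148"

```text
time: 10.9
ee_pos: [0.42, -0.2144, 0.2599]
eef_rot: [0.143, 0.694, -0.143, 0.691]
ft_force: [0.4, 0.6, 0.1]
width: 0.0866
```

```bash
python3 st.py
python3 - <<'E'
from h import *
s=read_state()
im=camera("wrist");im2=im[:,:,::-1].copy();cv2.imwrite("pics/w7.png",im2)
h=np.array([.3967,-.204,0]);f=-.398;u=np.array([np.cos(f),np.sin(f),0]);v=np.array([-np.sin(f),np.cos(f),0])
P=[h+u*a/1e3+v*b/1e3+np.array([0,0,.136]) for a,b in[(10,50),(10,-50),(-26,50),(-26,-50),(-8,0)]]
print(wproj(s,P).round(1).tolist())
E
```

```text
10.9 [ 0.42   -0.2144  0.2599] [ 0.36 -0.02  0.01  1.79  0.    1.38 -0.03] 0.0866 [0.4 0.6 0.1]
tool x [-0.004 -0.    -1.   ] z [ 0.918 -0.396 -0.003] elev of pointing 1.567
[[294.7, 173.3], [297.4, 294.1], [248.4, 174.4], [255.0, 293.9], [273.4, 236.5]]
```

View pics/w7.png

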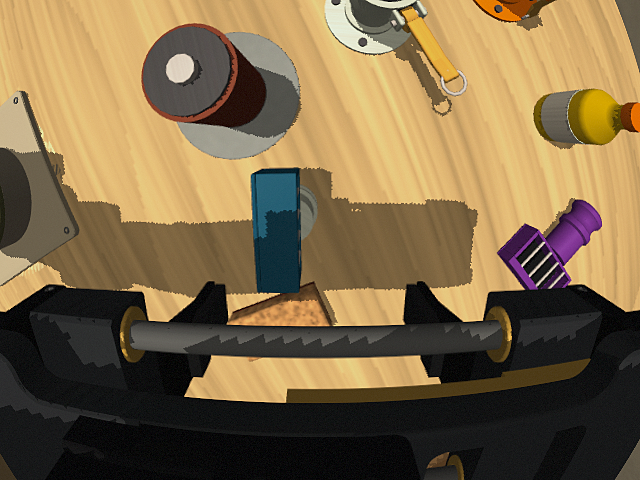

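Box top is at about (277,231); the model projects to (273,236), so I correct by about 3 mm.

Run:
```python
from h import *
f=-.40
go([.393,-.2003,.099],mk([0,0,-1],[np.cos(f),np.sin(f),0]))
```

```text
shift [161.2   2.2 -30.7] turn [-0.006 -0.003  0.002] rows>= 3.3
shift [161.2   2.2 -30.7] turn [3.135e+00 3.000e-03 4.000e-03] rows>= 20.9
```

Emit:
arm_command --pt "0 20 1 -15 0 0 0" --pt "0 50 2 -31 0 0 0" --pt "0 75 2 -31 0 0 0" --pt "0 100 2 -31 0 0 0" --pt "0 125 2 -31 0 0 0" --pt "0 150 2 -31 0 0 0" --pt "0 161 2 -31 0 0 0" --pt "0 161 2 -31 0 0 0"

```text
time: 11.75
ee_pos: [0.3921, -0.1999, 0.0976]
eef_rot: [0.142, 0.695, -0.142, 0.691]
ft_force: [-0.3, 0.2, 0.2]
width: 0.0867
```

Emit:
arm_command --pt "255 0 0 0 0 0 0" --pt "255 0 0 0 0 0 0" --pt "255 0 0 0 0 0 0" --pt "255 0 0 0 0 0 0" --pt "255 0 0 0 0 0 0" --pt "255 0 0 0 0 0 0" --pt "255 0 0 0 0 0 0" --pt "255 0 0 0 0 0 0" --newtons 35

```text
time: 12.55
ee_pos: [0.3917, -0.2001, 0.0981]
eef_rot: [0.142, 0.694, -0.142, 0.691]
ft_force: [-1.6, 0.8, 1.1]
width: 0.0356
```

```bash
python3 st.py
python3 - <<'E'
from h import *
g=-1.65
go([.44,-.25,.105],mk([0,0,-1],[np.cos(g),np.sin(g),0]))
E
```

```text
12.55 [ 0.3917 -0.2001  0.0981] [ 0.36  0.05  0.01  2.07  0.    1.02 -0.04] 0.0356 [-1.6  0.8  1.1]
tool x [-0.004  0.    -1.   ] z [ 0.919 -0.393 -0.003] elev of pointing 1.567
shift [ -7.1 -26.9  64. ] turn [ 1.246 -0.002  0.003] rows>= 8.3
shift [ -7.1 -26.9  64. ] turn [-1.896 -0.004 -0.002] rows>= 12.6
```

Emit:
arm_command --pt "255 -5 0 0 0 0 0" --pt "255 -12 0 5 0 0 0" --pt "255 -20 0 20 0.1 0 0" --pt "255 -20 -3 40 0.24 0 0" --pt "255 -20 -6 60 0.38 0 0" --pt "255 -20 -10 78 0.52 0 0" --pt "255 -20 -10 78 0.66 0 0" --pt "255 -20 -10 78 0.8 0 0" --pt "255 -20 -10 78 0.94 0 0" --pt "255 -20 -10 78 1.08 0 0"

```text
time: 13.55
ee_pos: [0.4601, -0.2402, 0.1183]
eef_rot: [0.479, 0.521, -0.48, 0.519]
ft_force: [0.3, 0.5, -3.5]
width: 0.0351
```

```bash
python3 st.py
python3 - <<'E'
from h import *
g=-1.65
go([.46,-.24,.100],mk([0,0,-1],[np.cos(g),np.sin(g),0]))
E
```

```text
13.55 [ 0.4601 -0.2402  0.1183] [ 0.3   0.19  0.1   1.87 -0.02  1.09 -1.08] 0.0351 [ 0.3  0.5 -3.5]
tool x [-0.003  0.    -1.   ] z [ 0.081 -0.997 -0.   ] elev of pointing 1.567
shift [18.3 -0.  -0.2] turn [ 0.16  -0.     0.003] rows>= 1.1
shift [18.3 -0.  -0.2] turn [-2.982 -0.005 -0.   ] rows>= 19.9
```

Emit:
arm_command --pt "255 4 0 0 0.1 0 0" --pt "255 10 0 0 0.16 0 0" --pt "255 15 0 0 0.16 0 0" --pt "255 18 0 0 0.16 0 0" --pt "255 20.5 0 0 0.16 0 0" --pt "255 20.5 0 0 0.16 0 0" --pt "255 20.5 0 0 0.16 0 0"

```text
time: 14.25
ee_pos: [0.4603, -0.2402, 0.0982]
eef_rot: [-0.517, -0.482, 0.518, -0.481]
ft_force: [-0.2, 0.6, 1.6]
width: 0.035
```

```bash
python3 st.py
```

```text
14.25 [ 0.4603 -0.2402  0.0982] [ 0.29  0.21  0.12  1.89 -0.03  1.04 -1.23] 0.035 [-0.2  0.6  1.6]
tool x [-0.002 -0.    -1.   ] z [-0.073 -0.997  0.   ] elev of pointing 1.569
```

Emit:
arm_command --pt "0 0 0 0 0 0 0" --pt "0 0 0 0 0 0 0" --pt "0 0 0 0 0 0 0" --pt "0 0 0 0 0 0 0" --pt "0 -20 0 0 0 0 0" --pt "0 -50 0 0 0 0 0" --pt "0 -85 0 0 0 0 0" --pt "0 -110 0 0 -0.15 0 0" --pt "0 -130 0 0 -0.3 0 0" --pt "0 -130 0 0 -0.45 0 0"

```text
time: 15.25
ee_pos: [0.4614, -0.2407, 0.2306]
eef_rot: [0.396, 0.585, -0.396, 0.587]
ft_force: [-0.2, -0.4, -0.5]
width: 0.0869
```

Emit:
arm_command --pt "0 0 0 0 -0.15 0 0" --pt "0 0 0 0 -0.3 0 0" --pt "0 0 0 0 -0.45 0 0" --pt "0 0 0 0 -0.6 0 0" --pt "0 0 0 0 -0.75 0 0" --pt "0 0 0 0 -0.9 0 0" --pt "0 0 0 0 -1.05 0 0" --pt "0 0 0 0 -1.2 0 0" --pt "0 0 0 0 -1.35 0 0" --pt "0 0 0 0 -1.5 0 0"

```text
time: 16.25
ee_pos: [0.4601, -0.2401, 0.2275]
eef_rot: [-0.11, 0.7, 0.11, 0.697]
ft_force: [0.1, 0.0, -0.1]
width: 0.0869
```

```bash
python3 st.py
python3 - <<'E'
from h import *
cv2.imwrite("pics/w8.png",camera("wrist")[:,:,::-1])
E
```

```text
16.25 [ 0.4601 -0.2401  0.2275] [ 0.36  0.1   0.03  1.73 -0.    1.32  0.71] 0.0869 [ 0.1  0.  -0.1]
tool x [-0.003  0.    -1.   ] z [ 0.952  0.307 -0.003] elev of pointing 1.567
```

View pics/w8.png

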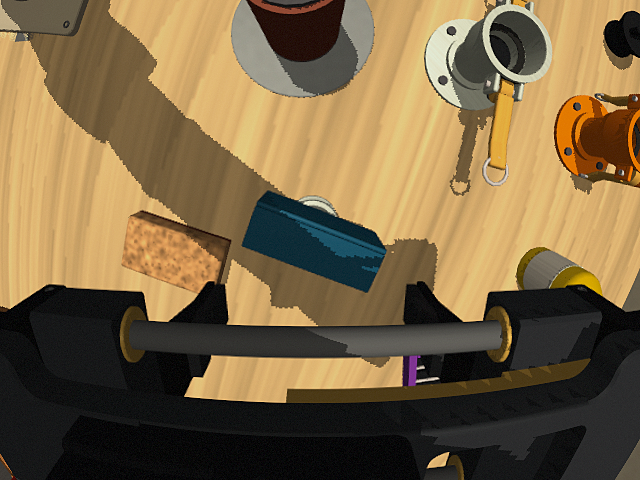

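Run:
```python
from h import *
s=read_state()
print(watz(s,517,45.5,.112))
c=cv2.imread("pics/w8.png")[:,:,::-1];crop(c,400,0,180,120,4,"pics/w8c.png",20)
g=-1.65+np.pi
go([.46,-.24,.2],mk([0,0,-1],[np.cos(g),np.sin(g),0]))
```

```text
[ 0.56319569 -0.0324163   0.112     ]
shift [27.4  0.1  0.1] turn [-1.17  -0.002 -0.003] rows>= 7.8
shift [27.4  0.1  0.1] turn [ 1.972 -0.003  0.002] rows>= 13.1
```

View pics/w8c.png

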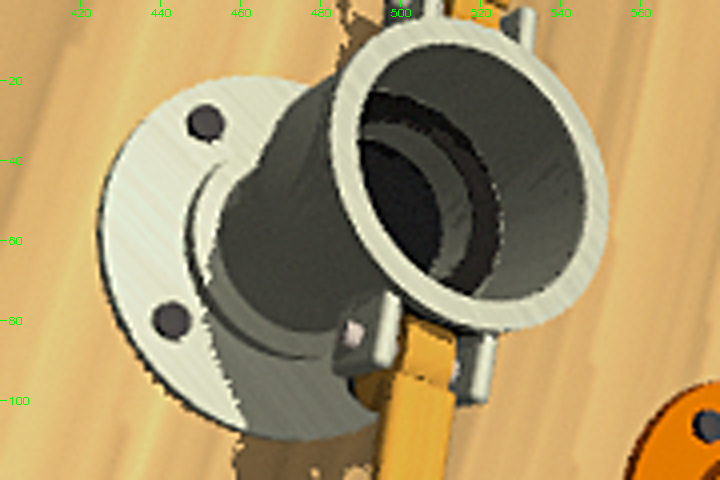

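Emit:
arm_command --pt "0 0 0 0 -0.15 0 0" --pt "0 0 0 0 -0.3 0 0" --pt "0 0 0 0 -0.45 0 0" --pt "0 0 0 0 -0.6 0 0" --pt "0 0 0 0 -0.75 0 0" --pt "0 0 0 0 -0.9 0 0" --pt "0 10 0 0 -1.05 0 0" --pt "0 20 0 0 -1.17 0 0" --pt "0 30 0 0 -1.17 0 0" --pt "0 30 0 0 -1.17 0 0"

```text
time: 17.3
ee_pos: [0.4593, -0.2398, 0.1961]
eef_rot: [-0.473, 0.526, 0.476, 0.523]
ft_force: [0.4, -0.8, 0.6]
width: 0.0871
```

```bash
python3 st.py
python3 - <<'E'
from h import *
g=-1.65+np.pi
go([.4603,-.2402,.098],mk([0,0,-1],[np.cos(g),np.sin(g),0]))
cv2.imwrite("pics/w9.png",camera("wrist")[:,:,::-1])
E
```

```text
17.3 [ 0.4593 -0.2398  0.1961] [ 0.42  0.12 -0.03  1.77  0.    1.25  1.86] 0.0871 [ 0.4 -0.8  0.6]
tool x [-0.005  0.001 -1.   ] z [0.1   0.995 0.   ] elev of pointing 1.565
shift [98.1 -1.6 -0.4] turn [-0.021  0.001 -0.006] rows>= 2.0
shift [98.1 -1.6 -0.4] turn [ 3.12e+00 -9.00e-03 -1.00e-03] rows>= 20.8
```

View pics/w9.png

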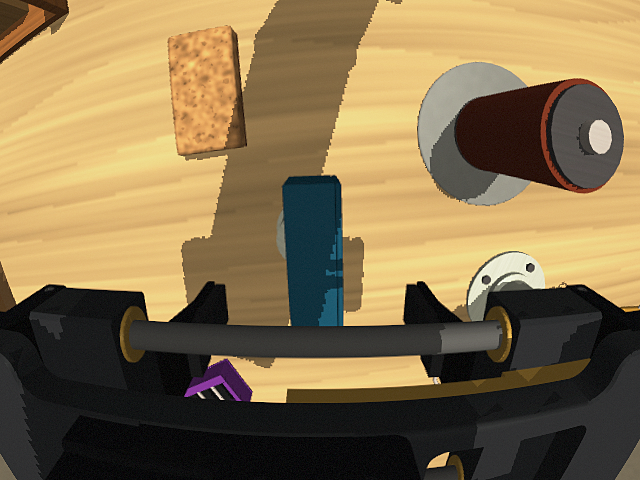

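Emit:
arm_command --pt "0 20 0 0 -0.02 0 0" --pt "0 45 -1 0 -0.02 0 0" --pt "0 70 -1 0 -0.02 0 0" --pt "0 90 -1 0 -0.02 0 0" --pt "0 98 -1 0 -0.02 0 0" --pt "0 98 -1 0 -0.02 0 0" --pt "0 98 -1 0 -0.02 0 0"

```text
time: 18.05
ee_pos: [0.4614, -0.2405, 0.1006]
eef_rot: [-0.48, 0.519, 0.481, 0.518]
ft_force: [-0.2, 0.2, -0.0]
width: 0.087
```

Emit:
arm_command --pt "255 0 0 0 0 0 0" --pt "255 0 0 0 0 0 0" --pt "255 0 0 0 0 0 0" --pt "255 0 0 0 0 0 0" --pt "255 0 0 0 0 0 0" --pt "255 0 0 0 0 0 0" --pt "255 0 0 0 0 0 0" --pt "255 0 0 0 0 0 0" --newtons 35

```text
time: 18.85
ee_pos: [0.4607, -0.2399, 0.0995]
eef_rot: [-0.48, 0.519, 0.482, 0.518]
ft_force: [0.2, 0.6, 0.6]
width: 0.0353
```

```bash
python3 st.py
python3 - <<'E'
from h import *
go([.460,-.240,.26],mk([0,0,-1],[np.cos(1.49),np.sin(1.49),0]))
# hovering pose: mouth az -2.985 => z az .157 ; hood axis at coupler
g=.157;u=-np.array([np.cos(g),np.sin(g),0])
c=np.array([.5655,-.0302,0])
print("hover tcp",c-.008*u)
go(c-.008*u+[0,0,.27],mk([0,0,-1],[np.cos(g),np.sin(g),0]))
E
```

```text
18.85 [ 0.4607 -0.2399  0.0995] [ 0.42  0.21 -0.03  1.88  0.01  1.05  1.88] 0.0353 [0.2 0.6 0.6]
tool x [-0.003  0.    -1.   ] z [0.075 0.997 0.   ] elev of pointing 1.567
shift [-1.605e+02  1.300e+00 -1.000e-01] turn [ 0.006  0.    -0.003] rows>= 3.2
shift [-1.605e+02  1.300e+00 -1.000e-01] turn [-3.136  0.005  0.   ] rows>= 20.9
hover tcp [ 0.57340161 -0.02894915  0.        ]
shift [-170.8  -95.9  218.9] turn [ 1.339 -0.002 -0.003] rows>= 8.9
shift [-170.8  -95.9  218.9] turn [-1.803  0.003 -0.002] rows>= 12.0
```

Emit:
arm_command --pt "255 -10 0 0 0 0 0" --pt "255 -35 0 0 0 0 0" --pt "255 -70 0 0 0 0 0" --pt "255 -110 0 0 0 0 0" --pt "255 -150 -10 20 0.12 0 0" --pt "255 -171 -25 50 0.26 0 0" --pt "255 -171 -45 90 0.4 0 0" --pt "255 -171 -60 130 0.54 0 0" --pt "255 -171 -75 160 0.68 0 0" --pt "255 -171 -88 190 0.82 0 0"

```text
time: 19.85
ee_pos: [0.5636, -0.0556, 0.2704]
eef_rot: [-0.232, 0.669, 0.233, 0.666]
ft_force: [0.4, 0.1, -3.6]
width: 0.0353
```

```bash
python3 st.py
python3 - <<'E'
from h import *
g=.157
go([.5734,-.029,.27],mk([0,0,-1],[np.cos(g),np.sin(g),0]))
E
```

```text
19.85 [ 0.5636 -0.0556  0.2704] [ 0.14  0.19 -0.14  1.54  0.03  1.42  0.67] 0.0353 [ 0.4  0.1 -3.6]
tool x [-0.004  0.    -1.   ] z [ 0.784  0.621 -0.003] elev of pointing 1.567
shift [ 0.4 14.8 24.3] turn [ 0.513 -0.003 -0.002] rows>= 3.4
shift [ 0.4 14.8 24.3] turn [-2.628e+00  2.000e-03 -5.000e-03] rows>= 17.5
```

Emit:
arm_command --pt "255 0 4 6 0.13 0 0" --pt "255 0 8 12 0.26 0 0" --pt "255 0 12 18 0.39 0 0" --pt "255 0 15 24 0.513 0 -0.002" --pt "255 0 15 24 0.513 0 -0.002" --pt "255 0 15 24 0.513 0 -0.002"

```text
time: 20.45
ee_pos: [0.5724, -0.0308, 0.2702]
eef_rot: [-0.059, 0.706, 0.058, 0.704]
ft_force: [-0.1, 0.3, -3.7]
width: 0.0351
```

```bash
python3 st.py
python3 - <<'E'
from h import *
cv2.imwrite("pics/w10.png",camera("wrist")[:,:,::-1])
s=camera("scene");cv2.imwrite("pics/s10.png",s[:,:,::-1]);crop(s,220,130,180,150,4,"pics/s10c.png",20)
E
```

```text
20.45 [ 0.5724 -0.0308  0.2702] [ 0.07  0.2  -0.11  1.52  0.02  1.42  0.12] 0.0351 [-0.1  0.3 -3.7]
tool x [-0.003 -0.002 -1.   ] z [ 0.986  0.166 -0.003] elev of pointing 1.567
```

View pics/w10.png

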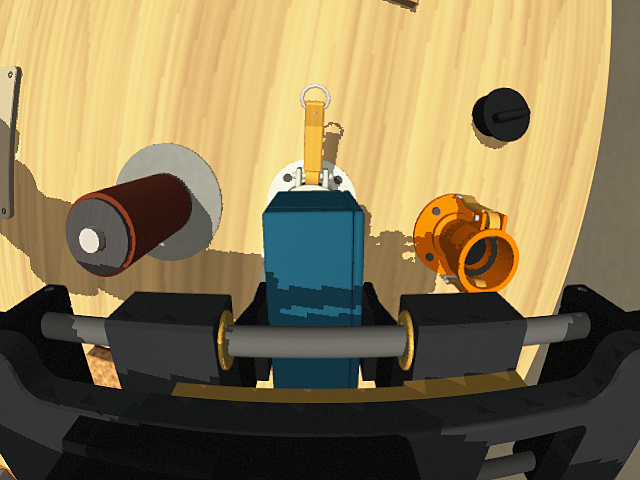

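View pics/s10c.png

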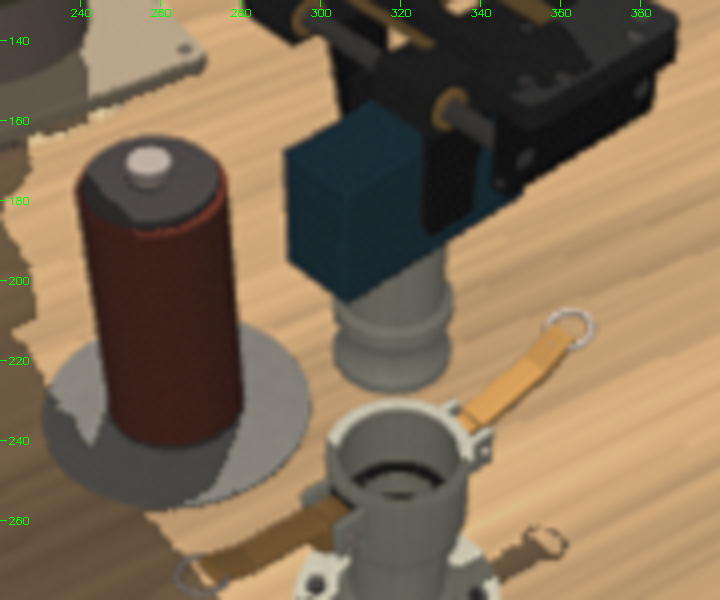

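Run:
```python
from h import *
s=read_state()
w=cv2.imread("pics/w10.png")[:,:,::-1];crop(w,240,70,150,150,5,"pics/w10c.png",10)
T=R.from_quat(s["eef_rot"]).as_matrix();tz=T[:,2];ty=T[:,1]
c=np.array([.5655,-.0302,0])
for a in(.13,.157,.18):
    v=np.array([-np.sin(a),np.cos(a),0]);uu=np.array([np.cos(a),np.sin(a),0])
    print(a,wproj(s,[c+.041*v+[0,0,.096]+uu*k for k in(-.012,0,.012)]+[c+.11*v+[0,0,.096]]+[c+[0,0,.008]+.052*v]).round(1).tolist())
h=s["ee_pos"]-.008*tz; h[2]=s["ee_pos"][2]-.0995
print("hood foot",h,proj("scene",h),proj("scene",h+[0,0,.04]),"coupler mouth",proj("scene",c+[0,0,.112]))
```

```text
0.13 [[296.5, 175.5], [309.8, 176.0], [323.1, 176.4], [312.4, 99.8], [311.5, 158.7]]
0.157 [[295.2, 175.9], [308.5, 175.9], [321.8, 176.0], [309.0, 99.7], [310.2, 158.6]]
0.18 [[294.2, 176.2], [307.5, 175.9], [320.8, 175.7], [306.2, 99.7], [309.2, 158.6]]
hood foot [ 0.56451261 -0.0325728   0.17072579] [[317.07590982 221.07092065]] [[317.17366294 204.21421692]] coupler mouth [[318.31072909 243.48295546]]
```

View pics/w10c.png

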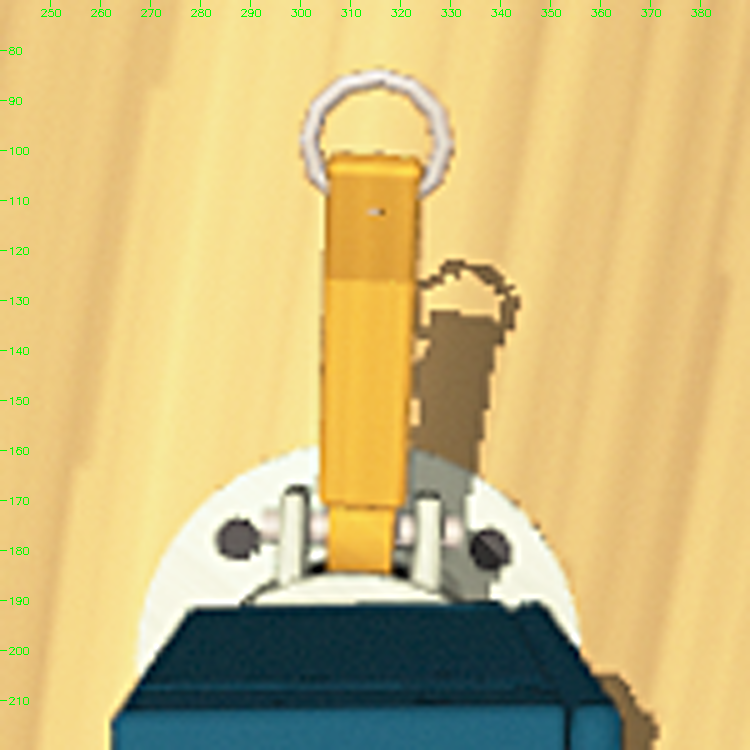

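Run:
```python
from h import *
s=read_state();T=R.from_quat(s["eef_rot"]).as_matrix();tz=T[:,2];ty=T[:,1]
h=s["ee_pos"]-.008*tz; h[2]=s["ee_pos"][2]-.0995
for z in(.136,.080):
    print(z,wproj(s,[h+ty*.05+tz*k+[0,0,z] for k in(-.01,.008,.026)]).round(1).tolist())
```

```text
0.136 [[261.6, 217.7], [313.8, 217.5], [366.1, 217.7]]
0.08 [[278.0, 193.7], [314.6, 193.5], [351.3, 193.7]]
```

Emit:
arm_command --pt "255 10 1.2 2.7 0 0 0" --pt "255 25 1.2 2.7 0 0 0" --pt "255 40 1.2 2.7 0 0 0" --pt "255 50 1.2 2.7 0 0 0" --pt "255 53 1.2 2.7 0 0 0" --pt "255 53 1.2 2.7 0 0 0" --pt "255 53 1.2 2.7 0 0 0"

```text
time: 21.25
ee_pos: [0.5753, -0.0291, 0.2177]
eef_rot: [-0.058, 0.705, 0.057, 0.704]
ft_force: [0.9, -0.2, -3.8]
width: 0.0355
```

```bash
python3 st.py
python3 - <<'E'
from h import *
s=camera("scene");crop(s,260,170,120,100,6,"pics/s11c.png",10)
E
```

```text
21.25 [ 0.5753 -0.0291  0.2177] [ 0.07  0.23 -0.11  1.6   0.03  1.32  0.11] 0.0355 [ 0.9 -0.2 -3.8]
tool x [-0.002 -0.002 -1.   ] z [ 0.987  0.162 -0.002] elev of pointing 1.568
```

View pics/s11c.png

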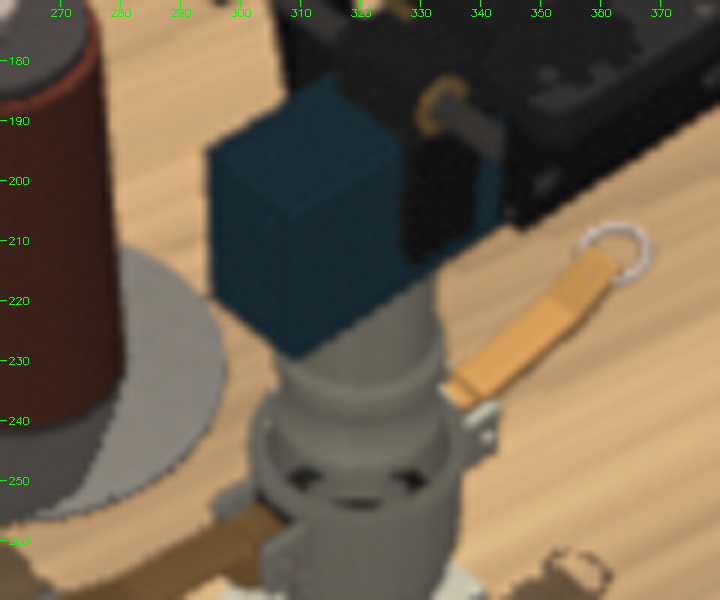

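Foot looks centred over the mouth (both centred at column ≈319.5). Descending in short steps.

Emit:
arm_command --pt "255 3 0 0 0 0 0" --pt "255 6 0 0 0 0 0" --pt "255 9 0 0 0 0 0" --pt "255 12 0 0 0 0 0" --pt "255 12 0 0 0 0 0"

```text
time: 21.8
ee_pos: [0.5747, -0.0292, 0.2045]
eef_rot: [-0.058, 0.706, 0.057, 0.704]
ft_force: [-0.7, 0.2, -4.4]
width: 0.0351
```

```bash
python3 st.py
```

```text
21.8 [ 0.5747 -0.0292  0.2045] [ 0.07  0.24 -0.11  1.62  0.03  1.29  0.11] 0.0351 [-0.7  0.2 -4.4]
tool x [-0.003 -0.002 -1.   ] z [ 0.987  0.162 -0.004] elev of pointing 1.567
```

Emit:
arm_command --pt "255 4 0 0 0 0 0" --pt "255 8 0 0 0 0 0" --pt "255 12 0 0 0 0 0" --pt "255 16 0 0 0 0 0" --pt "255 20 0 0 0 0 0" --pt "255 24 0 0 0 0 0" --pt "255 26 0 0 0 0 0" --pt "255 26 0 0 0 0 0"

```text
time: 22.6
ee_pos: [0.5747, -0.0291, 0.1788]
eef_rot: [-0.058, 0.706, 0.057, 0.704]
ft_force: [0.5, 0.3, -4.0]
width: 0.035
```

```bash
python3 st.py
```

```text
22.6 [ 0.5747 -0.0291  0.1788] [ 0.07  0.26 -0.12  1.65  0.03  1.24  0.11] 0.035 [ 0.5  0.3 -4. ]
tool x [-0.003 -0.002 -1.   ] z [ 0.987  0.162 -0.003] elev of pointing 1.567
```

Emit:
arm_command --pt "255 1.5 0 0 0 0 0" --pt "255 3 0 0 0 0 0" --pt "255 4.5 0 0 0 0 0" --pt "255 4.5 0 0 0 0 0"

```text
time: 23.0
ee_pos: [0.5752, -0.0293, 0.1756]
eef_rot: [-0.058, 0.705, 0.057, 0.704]
ft_force: [-2.9, -1.2, 3.1]
width: 0.035
```

```bash
python3 st.py
```

```text
23.0 [ 0.5752 -0.0293  0.1756] [ 0.07  0.26 -0.12  1.65  0.03  1.23  0.11] 0.035 [-2.9 -1.2  3.1]
tool x [-0.001 -0.002 -1.   ] z [ 0.987  0.162 -0.002] elev of pointing 1.568
```

Seat contact is at TCP z 0.1756, against 0.1755 expected. A light extra press, then release and rise.

Emit:
arm_command --pt "255 1 0 0 0 0 0" --pt "255 1 0 0 0 0 0" --pt "0 0 0 0 0 0 0" --pt "0 0 0 0 0 0 0" --pt "0 0 0 0 0 0 0" --pt "0 0 0 0 0 0 0" --pt "0 -20 0 0 0 0 0" --pt "0 -50 0 0 0 0 0" --pt "0 -85 0 0 0 0 0" --pt "0 -120 0 0 0 0 0" --newtons 35

```text
time: 24.0
ee_pos: [0.575, -0.029, 0.2957]
eef_rot: [-0.058, 0.706, 0.057, 0.704]
ft_force: [0.1, -0.7, -0.5]
width: 0.0851
```

```bash
python3 st.py
python3 - <<'E'
from h import *
s=camera("scene");crop(s,230,150,160,130,5,"pics/s12c.png",10)
cv2.imwrite("pics/w12.png",camera("wrist")[:,:,::-1])
E
```

```text
24.0 [ 0.575  -0.029   0.2957] [ 0.06  0.2  -0.11  1.47  0.02  1.47  0.12] 0.0851 [ 0.1 -0.7 -0.5]
tool x [-0.003 -0.002 -1.   ] z [ 0.987  0.162 -0.003] elev of pointing 1.567
```

View pics/s12c.png

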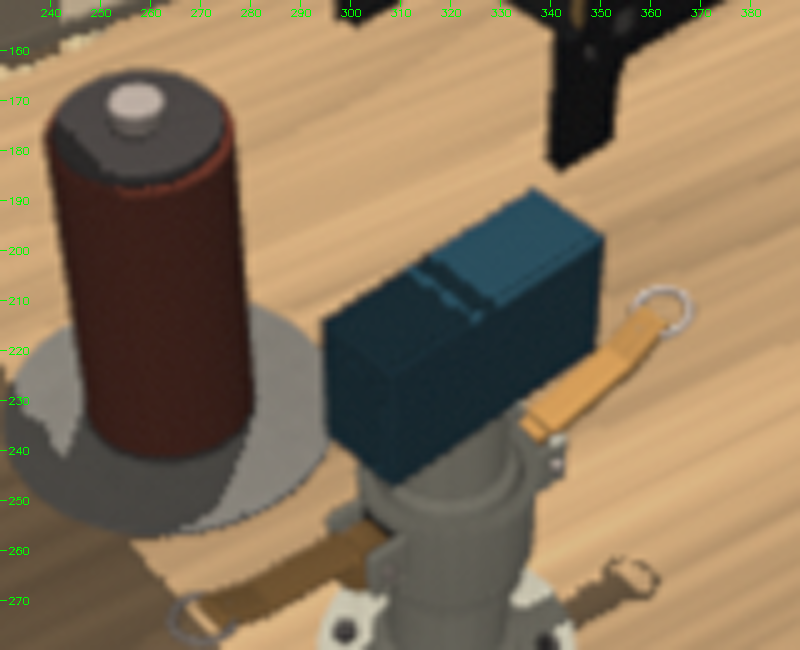

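View pics/w12.png

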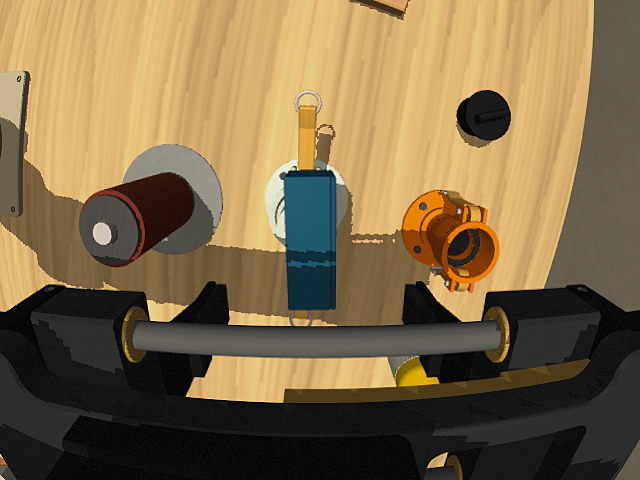

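Hood is seated and square to the drum. Next: estimate both cam angles.

```bash
cat > cam.py <<'E'
from h import *
c=np.array([.5668,-.0296,0]);yaw=.13
V=np.array([-np.sin(yaw),np.cos(yaw),0]);U=np.array([np.cos(yaw),np.sin(yaw),0]);Z=np.array([0,0,1.])
def tip(sd,th,r=.069,off=.0):
    return c+sd*V*(.041+r*np.sin(th)+off*np.cos(th))+Z*(.096-r*np.cos(th)+off*np.sin(th))
def pose(sd,th,r,T,gap=0.):
    D=.0095*abs(np.cos(th+T))+gap; off=.008+D+max(0,(r-.05))*.35
    p=tip(sd,th,r,off); x=-sd*V*np.sin(T)-Z*np.cos(T)
    return p,mk(x,U)
E
python3 - <<'E'
from cam import *
for sd in(1,-1):
    for th in np.arange(1.3,1.96,.1):print(sd,th.round(2),"scene",proj("scene",tip(sd,th,.069,.0115)).round(1),"top",proj("top",tip(sd,th,.069,.0115)).round(1))
E
```

```text
1 1.3 scene [[360.9 225.2]] top [[286.  240.3]]
1 1.4 scene [[361.3 222.7]] top [[285.6 240.2]]
1 1.5 scene [[361.4 220.2]] top [[285.5 240. ]]
1 1.6 scene [[361.3 218. ]] top [[285.7 239.8]]
1 1.7 scene [[361.  215.9]] top [[286.3 239.5]]
1 1.8 scene [[360.3 214. ]] top [[287.1 239.3]]
1 1.9 scene [[359.5 212.3]] top [[288.3 239. ]]
-1 1.3 scene [[271.7 282.4]] top [[383.5 230.3]]
-1 1.4 scene [[271.2 280.1]] top [[384. 230.]]
-1 1.5 scene [[271.1 277.5]] top [[384.2 229.8]]
-1 1.6 scene [[271.3 274.8]] top [[384.  229.6]]
-1 1.7 scene [[271.8 271.8]] top [[383.6 229.5]]
-1 1.8 scene [[272.6 268.8]] top [[382.8 229.4]]
-1 1.9 scene [[273.8 265.5]] top [[381.8 229.3]]
```

Run:
```python
from cam import *
p,M=pose(1,1.9,.058,.6,.05);print(p);go(p,M)
for th in(1.8,1.4,1.0,.5):print(th,pose(1,th,.058,.6)[0].round(4))
```

```text
[0.55723703 0.04354642 0.179488  ]
shift [120.1  74.9  -8.4] turn [ 0.03   0.015 -0.598] rows>= 4.0
shift [120.1  74.9  -8.4] turn [-2.974  0.916  0.023] rows>= 20.7
1.8 [0.5547 0.063  0.1265]
1.4 [0.5538 0.0702 0.1007]
1.0 [0.5544 0.0654 0.074 ]
0.5 [0.5562 0.0518 0.0523]
```

Emit:
arm_command --pt "255 0 25 0 0 0 -0.1" --pt "255 0 55 -2 0.01 0 -0.22" --pt "255 5 85 -5 0.02 0.01 -0.34" --pt "255 20 100 -8 0.03 0.015 -0.46" --pt "255 50 100 -8 0.03 0.015 -0.598" --pt "255 85 95 -8 0.03 0.015 -0.598" --pt "255 115 85 -8 0.03 0.015 -0.598" --pt "255 115 85 -8 0.03 0.015 -0.598" --newtons 20

```text
time: 24.9
ee_pos: [0.5512, 0.0515, 0.1753]
eef_rot: [-0.255, 0.665, -0.164, 0.682]
ft_force: [-0.3, -0.5, 0.1]
width: 0.031
```

```bash
python3 st.py
python3 - <<'E'
from cam import *
cv2.imwrite("pics/w13.png",camera("wrist")[:,:,::-1])
for th,r in((1.7,.058),(1.3,.058),(.9,.057),(.5,.056)):
    p,M=pose(1,th,r,.6);print(th,p.round(3));go(p,M)
E
```

```text
24.9 [0.5512 0.0515 0.1753] [-0.33  0.34 -0.23  1.69  0.62  1.44 -0.61] 0.031 [-0.3 -0.5  0.1]
tool x [ 0.06  -0.563 -0.824] z [ 0.992  0.129 -0.016] elev of pointing 0.969
1.7 [0.554 0.066 0.12 ]
shift [40.2 43.4  4.4] turn [ 0.006 -0.01   0.001] rows>= 1.2
shift [40.2 43.4  4.4] turn [-3.135e+00 -1.000e-03 -1.600e-02] rows>= 20.9
1.3 [0.554 0.07  0.094]
shift [59.7 61.9  4.7] turn [ 0.006 -0.01   0.001] rows>= 1.7
shift [59.7 61.9  4.7] turn [-3.135e+00 -1.000e-03 -1.600e-02] rows>= 20.9
0.9 [0.555 0.062 0.069]
shift [84.6 69.2  5. ] turn [ 0.006 -0.01   0.001] rows>= 2.2
shift [84.6 69.2  5. ] turn [-3.135e+00 -1.000e-03 -1.600e-02] rows>= 20.9
0.5 [0.556 0.05  0.054]
shift [104.2  68.    5.2] turn [ 0.006 -0.01   0.001] rows>= 2.5
shift [104.2  68.    5.2] turn [-3.135e+00 -1.000e-03 -1.600e-02] rows>= 20.9
```

View pics/w13.png

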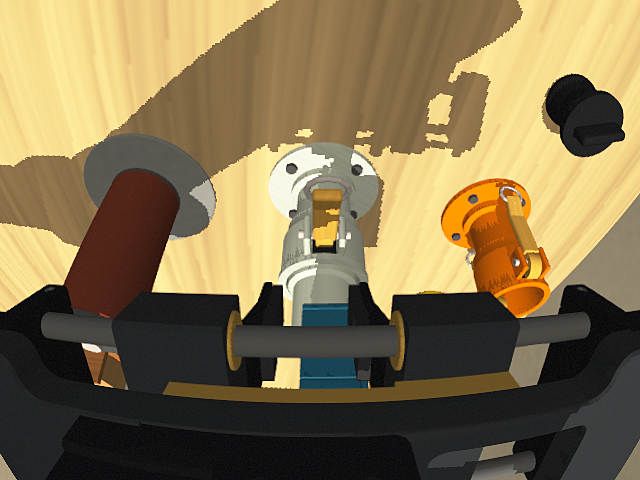

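Emit:
arm_command --pt "255 10 15 4 0 0 0" --pt "255 25 30 4 0 0 0" --pt "255 40 43 4.5 0 -0.01 0" --pt "255 45 49 4.5 0 -0.01 0" --pt "255 50 55 4.5 0 -0.01 0" --pt "255 55 59 4.7 0 -0.01 0" --pt "255 60 62 4.7 0 -0.01 0" --pt "255 68 65 4.8 0 -0.01 0" --pt "255 76 67 5 0 -0.01 0" --pt "255 85 69 5 0 -0.01 0"

```text
time: 25.95
ee_pos: [0.5564, 0.063, 0.0699]
eef_rot: [-0.254, 0.66, -0.162, 0.689]
ft_force: [0.8, 0.8, 2.7]
width: 0.0004
```

```bash
python3 st.py
python3 - <<'E'
from cam import *
s=camera("scene");crop(s,260,150,160,130,5,"pics/s14c.png",10)
cv2.imwrite("pics/w14.png",camera("wrist")[:,:,::-1])
E
```

```text
25.95 [0.5564 0.063  0.0699] [-0.35  0.47 -0.23  1.76  0.67  1.28 -0.75] 0.0004 [0.8 0.8 2.7]
tool x [ 0.077 -0.559 -0.826] z [0.991 0.136 0.001] elev of pointing 0.972
```

View pics/s14c.png

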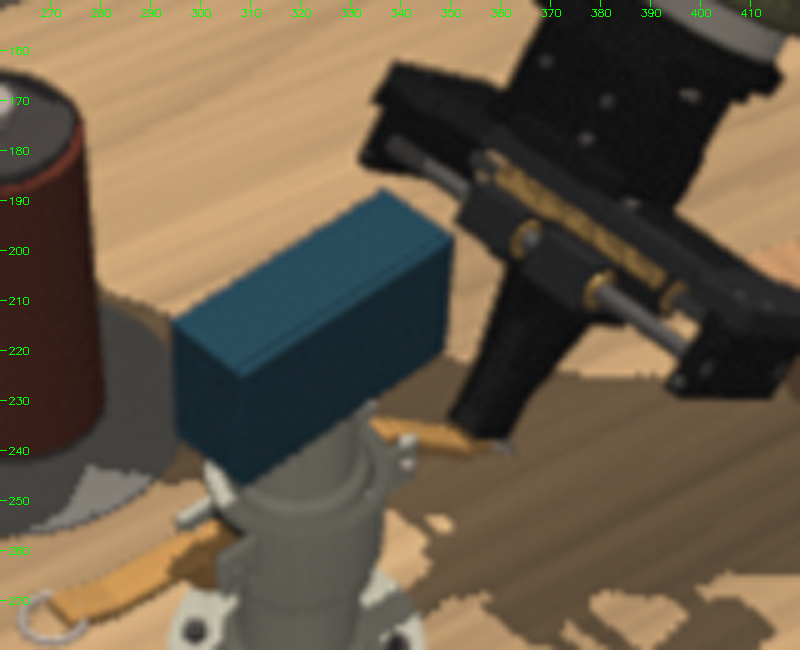

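View pics/w14.png

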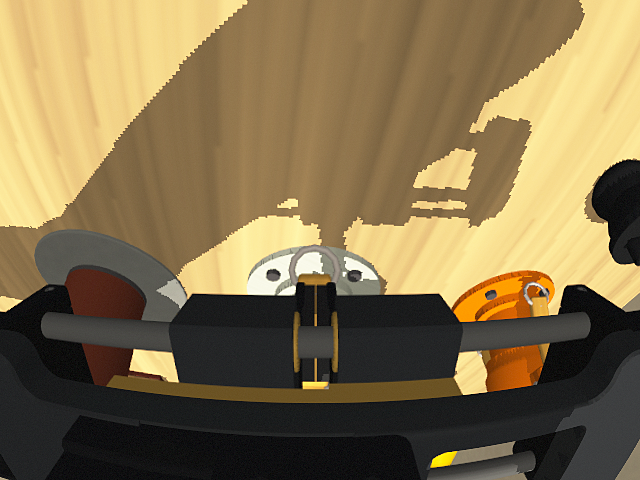

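The left arm follows at about 0.9 rad. Continuing to about 0.5.

Run:
```python
from cam import *
for th,r in((.7,.056),(.5,.055),(.45,.055)):
    p,M=pose(1,th,r,.6);print(th,p.round(3));go(p,M)
p,M=pose(1,.9,.058,.6,.08);print(p);go(p,M)
```

```text
0.7 [0.556 0.056 0.061]
shift [ 9.5  0.  -0.8] turn [0.005 0.002 0.   ] rows>= 0.2
shift [ 9.5  0.  -0.8] turn [-3.137e+00 -0.000e+00  2.000e-03] rows>= 20.9
0.5 [0.556 0.049 0.054]
shift [19.1 -1.9 -0.9] turn [0.005 0.002 0.   ] rows>= 0.4
shift [19.1 -1.9 -0.9] turn [-3.137e+00 -0.000e+00  2.000e-03] rows>= 20.9
0.45 [0.557 0.048 0.053]
shift [21.5 -2.4 -0.9] turn [0.005 0.002 0.   ] rows>= 0.4
shift [21.5 -2.4 -0.9] turn [-3.137e+00 -0.000e+00  2.000e-03] rows>= 20.9
[0.54822435 0.11248375 0.1315991 ]
shift [-80.4   7.   -0.7] turn [0.005 0.002 0.   ] rows>= 1.6
shift [-80.4   7.   -0.7] turn [-3.137e+00 -0.000e+00  2.000e-03] rows>= 20.9
```

Emit:
arm_command --pt "255 5 0 0 0 0 0" --pt "255 10 0 -1 0 0 0" --pt "255 15 -1 -1 0 0 0" --pt "255 20 -2 -1 0 0 0" --pt "255 20 -2 -1 0 0 0" --pt "255 0 0 0 0 0 0" --pt "255 -40 0 0 0 0 0" --pt "255 -85 0 0 0 0 0" --pt "255 -130 -20 0 0 0 0.1" --pt "255 -170 -50 0 0 0 0.22"

```text
time: 27.05
ee_pos: [0.5475, 0.1206, 0.2396]
eef_rot: [-0.181, 0.684, -0.082, 0.702]
ft_force: [1.7, -0.6, -0.7]
width: 0.0007
```

```bash
python3 st.py
python3 - <<'E'
from cam import *
s=camera("scene");crop(s,260,150,160,130,5,"pics/s15c.png",10)
p,M=pose(-1,1.9,.058,.6,.06);print(p.round(3));go(p,M)
go([.57,-.03,.31],mk([0,0,-1],U))
E
```

```text
27.05 [0.5475 0.1206 0.2396] [-0.28  0.26 -0.28  1.57  0.42  1.49 -0.49] 0.0007 [ 1.7 -0.6 -0.7]
tool x [ 0.05  -0.363 -0.93 ] z [ 0.99   0.142 -0.002] elev of pointing 1.196
[ 0.576 -0.1    0.189]
shift [ 136.1 -179.7   -6.2] turn [0.005 0.014 0.967] rows>= 6.4
shift [ 136.1 -179.7   -6.2] turn [-2.777 -1.458  0.022] rows>= 20.9
shift [  -1.9 -158.    -1.2] turn [0.001 0.015 0.367] rows>= 3.2
shift [  -1.9 -158.    -1.2] turn [-3.088 -0.573  0.023] rows>= 20.9
```

View pics/s15c.png

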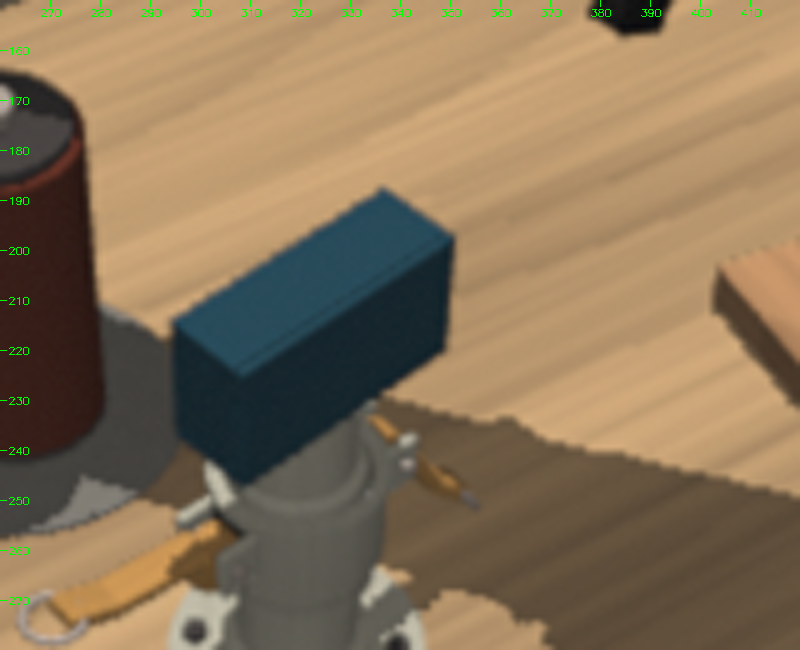

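Run:
```python
from cam import *
for th in(.4,.5,.6,.7):print(th,proj("scene",tip(1,th,.069,.0115)).round(1))
for out,z,T in((0,.33,0),(-.07,.33,.3),(-.13,.28,.6),(-.1,.2,.6)):
    p=c+V*out+Z*z;x=V*np.sin(T)-Z*np.cos(T);print(p.round(3));go(p,mk(x,U))
```

```text
0.4 [[347.7 250.2]]
0.5 [[349.9 247.6]]
0.6 [[351.9 244.8]]
0.7 [[353.7 242. ]]
[ 0.567 -0.03   0.33 ]
shift [ -20.9 -164.5   -4. ] turn [0.001 0.015 0.367] rows>= 3.3
shift [ -20.9 -164.5   -4. ] turn [-3.088 -0.573  0.023] rows>= 20.9
[ 0.576 -0.099  0.33 ]
shift [   4.3 -229.8   -4.2] turn [0.003 0.015 0.667] rows>= 4.6
shift [   4.3 -229.8   -4.2] turn [-2.966 -1.028  0.022] rows>= 20.9
[ 0.584 -0.159  0.28 ]
shift [  72.5 -267.9   -5.1] turn [0.005 0.014 0.967] rows>= 6.4
shift [  72.5 -267.9   -5.1] turn [-2.777 -1.458  0.022] rows>= 20.9
[ 0.58  -0.129  0.2  ]
shift [ 136.4 -211.1   -6.2] turn [0.005 0.014 0.967] rows>= 6.4
shift [ 136.4 -211.1   -6.2] turn [-2.777 -1.458  0.022] rows>= 20.9
```

Emit:
arm_command --pt "255 -15 -45 -1 0 0 0.09" --pt "255 -25 -90 -2 0 0 0.18" --pt "255 -25 -130 -3 0 0.01 0.28" --pt "255 -21 -165 -4 0 0.015 0.38" --pt "255 -10 -200 -4 0 0.015 0.5" --pt "255 4 -232 -4 0 0.015 0.64" --pt "255 35 -255 -5 0.005 0.014 0.78" --pt "255 72 -265 -5 0.005 0.014 0.9" --pt "255 105 -240 -6 0.005 0.014 0.967" --pt "255 136 -211 -6 0.005 0.014 0.967"

```text
time: 28.1
ee_pos: [0.5743, -0.1325, 0.1863]
eef_rot: [0.165, 0.695, 0.244, 0.656]
ft_force: [0.5, 1.1, 0.8]
width: 0.0006
```

```bash
python3 st.py
python3 - <<'E'
from cam import *
s=camera("scene");crop(s,220,150,160,130,5,"pics/s16c.png",10)
for th,r in((1.7,.058),(1.3,.058),(.9,.057),(.5,.055),(.2,.054),(0,.054)):
    p,M=pose(-1,th,r,.6);print(th,p.round(3));go(p,M)
E
```

```text
28.1 [ 0.5743 -0.1325  0.1863] [ 0.46  0.53 -0.04  1.39 -0.47  1.57  0.62] 0.0006 [0.5 1.1 0.8]
tool x [-0.085  0.55  -0.831] z [ 0.992  0.124 -0.019] elev of pointing 0.981
1.7 [ 0.579 -0.125  0.12 ]
shift [ 50.  -33.2   8.8] turn [-0.014 -0.021  0.006] rows>= 1.2
shift [ 50.  -33.2   8.8] turn [3.127 0.01  0.034] rows>= 20.9
1.3 [ 0.58  -0.129  0.094]
shift [ 69.6 -51.6   9.5] turn [-0.014 -0.021  0.006] rows>= 1.7
shift [ 69.6 -51.6   9.5] turn [3.127 0.01  0.034] rows>= 20.9
0.9 [ 0.579 -0.121  0.069]
shift [ 94.5 -58.7  10.1] turn [-0.014 -0.021  0.006] rows>= 2.2
shift [ 94.5 -58.7  10.1] turn [3.127 0.01  0.034] rows>= 20.9
0.5 [ 0.577 -0.109  0.054]
shift [114.  -56.3  10.5] turn [-0.014 -0.021  0.006] rows>= 2.6
shift [114.  -56.3  10.5] turn [3.127 0.01  0.034] rows>= 20.9
0.2 [ 0.576 -0.096  0.046]
shift [127.6 -50.8  10.7] turn [-0.014 -0.021  0.006] rows>= 2.8
shift [127.6 -50.8  10.7] turn [3.127 0.01  0.034] rows>= 20.9
0 [ 0.574 -0.087  0.042]
shift [136.3 -45.5  10.9] turn [-0.014 -0.021  0.006] rows>= 2.9
shift [136.3 -45.5  10.9] turn [3.127 0.01  0.034] rows>= 20.9
```

View pics/s16c.png

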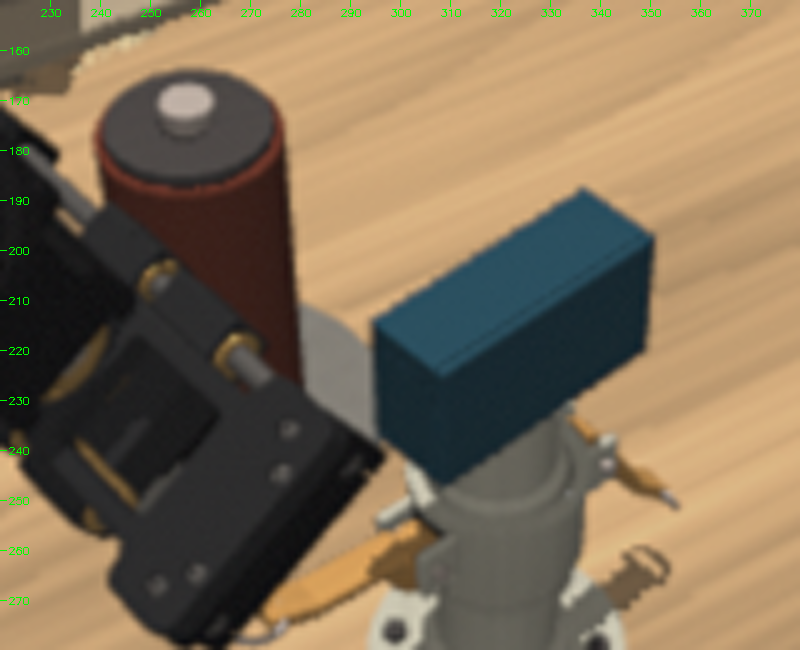

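Emit:
arm_command --pt "255 15 -12 4 -0.01 -0.02 0.006" --pt "255 35 -25 8 -0.014 -0.02 0.006" --pt "255 50 -33 9 -0.014 -0.02 0.006" --pt "255 60 -44 9 -0.014 -0.02 0.006" --pt "255 70 -52 9.5 -0.014 -0.02 0.006" --pt "255 78 -56 10 -0.014 -0.02 0.006" --pt "255 87 -58 10 -0.014 -0.02 0.006" --pt "255 95 -59 10 -0.014 -0.02 0.006" --pt "255 105 -58 10 -0.014 -0.02 0.006" --pt "255 114 -56 10.5 -0.014 -0.02 0.006"

```text
time: 29.15
ee_pos: [0.5826, -0.1099, 0.0643]
eef_rot: [0.16, 0.685, 0.252, 0.665]
ft_force: [0.3, -4.2, 1.6]
width: 0.0003
```

```bash
python3 st.py
python3 - <<'E'
from cam import *
cv2.imwrite("pics/w17.png",camera("wrist")[:,:,::-1])
s=camera("scene");crop(s,220,170,160,130,5,"pics/s17c.png",10)
for th,r in((.5,.055),(.2,.054),(0,.054)):
    p,M=pose(-1,th,r,.6);print(th,p.round(3));go(p,M)
E
```

```text
29.15 [ 0.5826 -0.1099  0.0643] [ 0.45  0.63 -0.06  1.51 -0.49  1.34  0.72] 0.0003 [ 0.3 -4.2  1.6]
tool x [-0.065  0.555 -0.829] z [0.991 0.132 0.011] elev of pointing 0.978
0.5 [ 0.577 -0.109  0.054]
shift [ 8.3 -4.7 -5.1] turn [0.009 0.006 0.005] rows>= 0.2
shift [ 8.3 -4.7 -5.1] turn [-3.133 -0.009  0.009] rows>= 20.9
0.2 [ 0.576 -0.096  0.046]
shift [22.   0.9 -5.1] turn [0.009 0.006 0.005] rows>= 0.5
shift [22.   0.9 -5.1] turn [-3.133 -0.009  0.009] rows>= 20.9
0 [ 0.574 -0.087  0.042]
shift [30.6  6.1 -5.1] turn [0.009 0.006 0.005] rows>= 0.6
shift [30.6  6.1 -5.1] turn [-3.133 -0.009  0.009] rows>= 20.9
```

View pics/s17c.png

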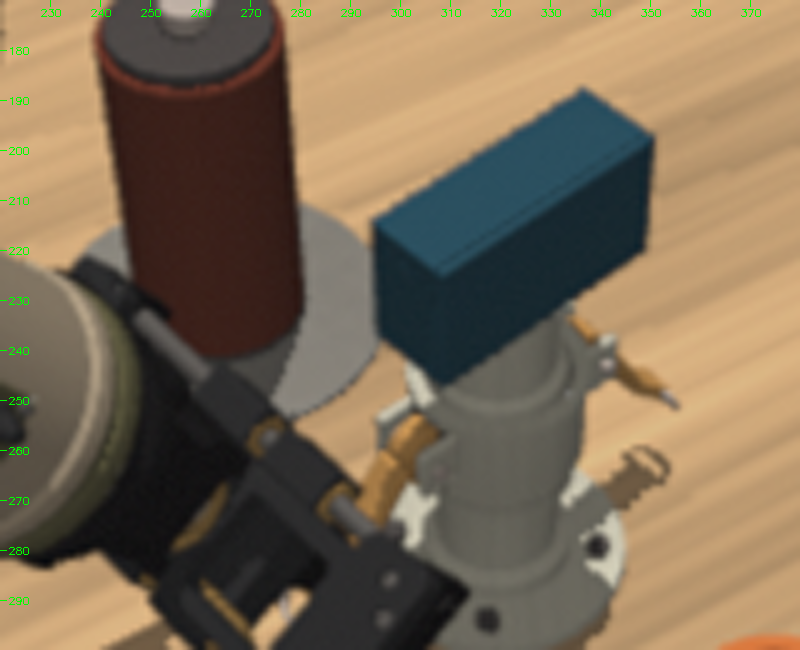

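View pics/w17.png

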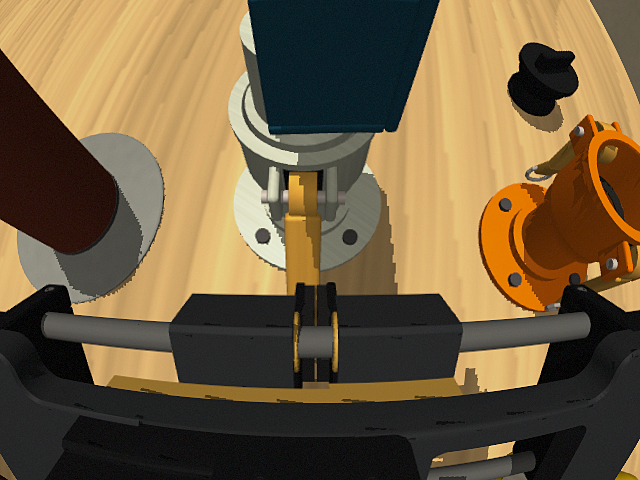

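Right arm follows at about 0.6 rad; left stands at about 0.5, under half. Pushing right home.

Emit:
arm_command --pt "255 4 -4 -2 0 0 0" --pt "255 9 -4 -4 0 0 0" --pt "255 14 -2 -5 0 0 0" --pt "255 18 0 -5 0 0 0" --pt "255 22 1 -5 0 0 0" --pt "255 26 4 -5 0 0 0" --pt "255 28 5 -5 0 0 0" --pt "255 28 5 -5 0 0 0"

```text
time: 30.05
ee_pos: [0.575, -0.0905, 0.0443]
eef_rot: [0.161, 0.685, 0.253, 0.664]
ft_force: [0.3, -0.8, 0.6]
width: 0.0002
```

```bash
python3 st.py
python3 - <<'E'
from cam import *
cv2.imwrite("pics/w18.png",camera("wrist")[:,:,::-1])
for th,r in((0,.054),):
    p,M=pose(-1,th,r,.6);print(th,p.round(3));go(p,M)
s=read_state();T=R.from_quat(s["eef_rot"]).as_matrix();print("inward V in tool",(T.T@V).round(2))
E
```

```text
30.05 [ 0.575  -0.0905  0.0443] [ 0.43  0.63 -0.07  1.56 -0.5   1.29  0.73] 0.0002 [ 0.3 -0.8  0.6]
tool x [-0.066  0.556 -0.829] z [0.991 0.133 0.01 ] elev of pointing 0.977
0 [ 0.574 -0.087  0.042]
shift [ 3.8  1.6 -0.2] turn [0.009 0.007 0.006] rows>= 0.1
shift [ 3.8  1.6 -0.2] turn [-3.133 -0.009  0.01 ] rows>= 20.9
inward V in tool [0.56 0.83 0.  ]
```

View pics/w18.png

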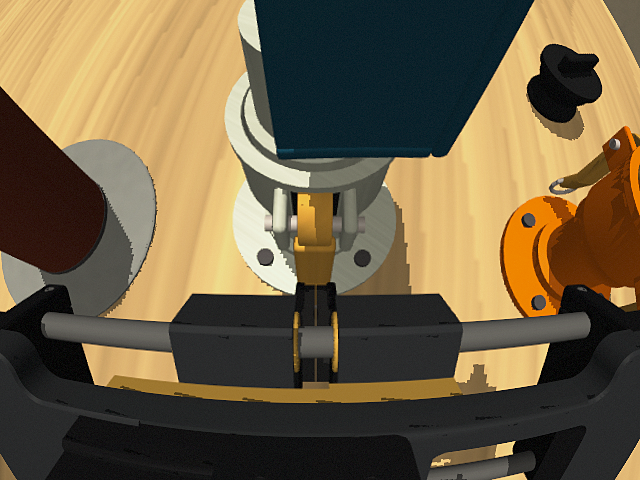

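Emit:
arm_command --pt "255 1.1 1.7 0 0 0 0" --pt "255 2.2 3.3 0 0 0 0" --pt "255 3.3 5 0 0 0 0" --pt "255 3.3 5 0 0 0 0"

```text
time: 30.5
ee_pos: [0.5744, -0.086, 0.0441]
eef_rot: [0.16, 0.685, 0.252, 0.665]
ft_force: [0.6, -3.5, -2.6]
width: 0.0007
```

```bash
python3 st.py
```

```text
30.5 [ 0.5744 -0.086   0.0441] [ 0.43  0.62 -0.08  1.57 -0.5   1.28  0.72] 0.0007 [ 0.6 -3.5 -2.6]
tool x [-0.065  0.554 -0.83 ] z [0.991 0.132 0.01 ] elev of pointing 0.978
```

Emit:
arm_command --pt "255 1.1 1.7 0 0 0 0" --pt "255 2.2 3.3 0 0 0 0" --pt "255 2.2 3.3 0 0 0 0"

```text
time: 30.8
ee_pos: [0.5743, -0.0853, 0.044]
eef_rot: [0.16, 0.685, 0.25, 0.666]
ft_force: [1.5, -14.2, -1.9]
width: 0.0004
```

```bash
python3 st.py
```

```text
30.8 [ 0.5743 -0.0853  0.044 ] [ 0.43  0.62 -0.08  1.58 -0.5   1.28  0.72] 0.0004 [  1.5 -14.2  -1.9]
tool x [-0.062  0.551 -0.832] z [0.992 0.129 0.011] elev of pointing 0.983
```

A firm stop (14 N, with the face at about 49 mm from the axis as specified). Retreating and crossing over to the left.

Emit:
arm_command --pt "255 0 -5 0 0 0 0" --pt "255 -20 -5 0 0 0 0" --pt "255 -60 0 0 0 0 0" --pt "255 -105 0 0 0 0 0" --pt "255 -150 15 0 0 0 -0.1" --pt "255 -190 40 0 0 0 -0.22" --pt "255 -220 70 0 0 0 -0.34" --pt "255 -240 110 0 0 0 -0.46" --pt "255 -240 150 0 0 0 -0.58" --pt "255 -240 150 0 0 0 -0.58"

```text
time: 31.8
ee_pos: [0.5735, -0.0805, 0.3326]
eef_rot: [-0.048, 0.699, 0.057, 0.712]
ft_force: [1.0, 1.3, 0.2]
width: 0.0004
```

```bash
python3 st.py
python3 - <<'E'
from cam import *
s=camera("scene");crop(s,240,170,160,130,5,"pics/s19c.png",10)
for out,z,T in((0.0,.33,0),(.08,.33,.3),(.14,.25,.6)):
    p=c+V*out+Z*z;x=-V*np.sin(T)-Z*np.cos(T);print(p.round(3));go(p,mk(x,U))
p,M=pose(1,.65,.055,.6,.05);print(p.round(3));go(p,M)
E
```

```text
31.8 [ 0.5735 -0.0805  0.3326] [ 0.11  0.19 -0.05  1.41 -0.01  1.53  0.21] 0.0004 [1.  1.3 0.2]
tool x [ 0.017  0.015 -1.   ] z [0.989 0.148 0.019] elev of pointing 1.548
[ 0.567 -0.03   0.33 ]
shift [ 0.8 55.5  2. ] turn [ 0.014  0.015 -0.014] rows>= 1.1
shift [ 0.8 55.5  2. ] turn [-3.128  0.022  0.023] rows>= 20.9
[0.556 0.05  0.33 ]
shift [  1.9 135.5   3.1] turn [ 0.011  0.017 -0.314] rows>= 2.7
shift [  1.9 135.5   3.1] turn [-3.092  0.49   0.026] rows>= 20.9
[0.549 0.109 0.25 ]
shift [ 82.8 194.3   2.7] turn [ 0.009  0.018 -0.614] rows>= 4.2
shift [ 82.8 194.3   2.7] turn [-2.986  0.947  0.029] rows>= 20.9
[0.551 0.094 0.09 ]
shift [2.423e+02 1.763e+02 1.000e-01] turn [ 0.009  0.018 -0.614] rows>= 6.0
shift [2.423e+02 1.763e+02 1.000e-01] turn [-2.986  0.947  0.029] rows>= 20.9
```

View pics/s19c.png

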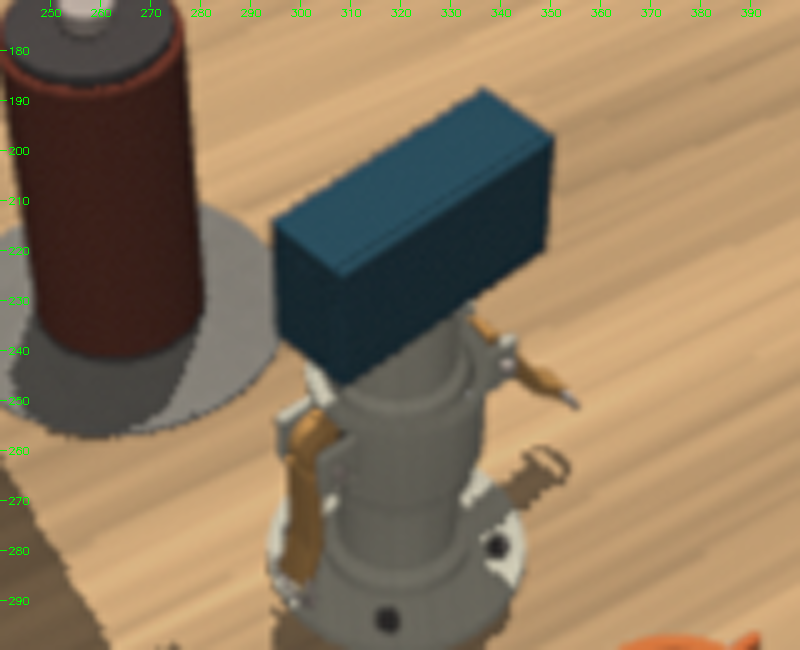

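Right arm hangs home (column ≈300, rows 255–290). Now the left.

Emit:
arm_command --pt "255 0 40 1 0 0 -0.05" --pt "255 0 85 2 0 0 -0.15" --pt "255 0 130 3 0.01 0.015 -0.28" --pt "255 25 170 3 0.01 0.017 -0.41" --pt "255 60 193 3 0.01 0.018 -0.54" --pt "255 100 197 2 0.01 0.018 -0.614" --pt "255 145 195 1 0.01 0.018 -0.614" --pt "255 190 190 0 0.01 0.018 -0.614" --pt "255 220 184 0 0.01 0.018 -0.614" --pt "255 242 176 0 0.01 0.018 -0.614"

```text
time: 32.85
ee_pos: [0.5491, 0.0851, 0.084]
eef_rot: [-0.25, 0.665, -0.169, 0.683]
ft_force: [0.3, 0.4, 0.3]
width: 0.0005
```

```bash
python3 st.py
python3 - <<'E'
from cam import *
cv2.imwrite("pics/w20.png",camera("wrist")[:,:,::-1])
for th,r in((.6,.055),(.4,.055),(.2,.054),(0.05,.054),(0,.052)):
    p,M=pose(1,th,r,.6);print(th,p.round(3));go(p,M)
E
```

```text
32.85 [0.5491 0.0851 0.084 ] [-0.38  0.47 -0.23  1.72  0.64  1.34 -0.76] 0.0005 [0.3 0.4 0.3]
tool x [ 0.058 -0.563 -0.825] z [ 0.993  0.117 -0.01 ] elev of pointing 0.969
0.6 [0.556 0.053 0.058]
shift [ 36.7 -12.1   4.7] turn [-0.005 -0.019  0.003] rows>= 0.8
shift [ 36.7 -12.1   4.7] turn [3.137 0.005 0.029] rows>= 20.9
0.4 [0.557 0.046 0.051]
shift [ 46.2 -13.8   4.9] turn [-0.005 -0.019  0.003] rows>= 1.0
shift [ 46.2 -13.8   4.9] turn [3.137 0.005 0.029] rows>= 20.9
0.2 [0.558 0.037 0.046]
shift [ 55.2 -18.2   5. ] turn [-0.005 -0.019  0.003] rows>= 1.2
shift [ 55.2 -18.2   5. ] turn [3.137 0.005 0.029] rows>= 20.9
0.05 [0.559 0.031 0.043]
shift [ 61.8 -21.8   5.2] turn [-0.005 -0.019  0.003] rows>= 1.3
shift [ 61.8 -21.8   5.2] turn [3.137 0.005 0.029] rows>= 20.9
0 [0.559 0.027 0.044]
shift [ 62.6 -25.    5.2] turn [-0.005 -0.019  0.003] rows>= 1.4
shift [ 62.6 -25.    5.2] turn [3.137 0.005 0.029] rows>= 20.9
```

View pics/w20.png

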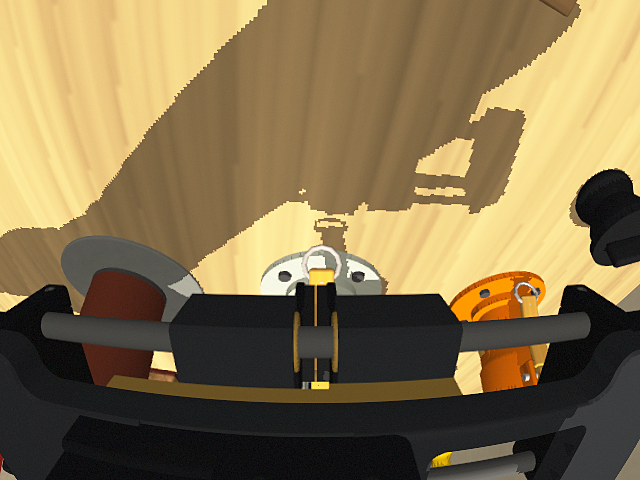

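Emit:
arm_command --pt "255 15 -5 2 0 -0.01 0" --pt "255 30 -11 4 0 -0.02 0" --pt "255 37 -12 5 0 -0.02 0" --pt "255 42 -13 5 0 -0.02 0" --pt "255 46 -14 5 0 -0.02 0" --pt "255 51 -16 5 0 -0.02 0" --pt "255 55 -18 5 0 -0.02 0" --pt "255 59 -20 5 0 -0.02 0" --pt "255 61 -22 5 0 -0.02 0" --pt "255 61 -22 5 0 -0.02 0"

```text
time: 33.9
ee_pos: [0.5621, 0.0345, 0.0496]
eef_rot: [-0.251, 0.656, -0.166, 0.692]
ft_force: [0.3, 1.9, -0.9]
width: 0.0007
```

```bash
python3 st.py
python3 - <<'E'
from cam import *
s=read_state();T=R.from_quat(s["eef_rot"]).as_matrix();print("-V in tool",(T.T@-V).round(2),"out",(s["ee_pos"]-c)@V)
E
```

```text
33.9 [0.5621 0.0345 0.0496] [-0.32  0.49 -0.2   1.79  0.7   1.22 -0.75] 0.0007 [ 0.3  1.9 -0.9]
tool x [ 0.084 -0.559 -0.825] z [0.992 0.129 0.013] elev of pointing 0.97
-V in tool [ 0.56 -0.83  0.  ] out 0.06419699081633501
```

Emit:
arm_command --pt "255 2.5 -2.5 0 0 0 0" --pt "255 4.5 -4.5 0 0 0 0" --pt "255 5.5 -6.5 0 0 0 0" --pt "255 5.5 -6.5 0 0 0 0"

```text
time: 34.3
ee_pos: [0.563, 0.0276, 0.0483]
eef_rot: [-0.25, 0.656, -0.165, 0.692]
ft_force: [-1.0, 7.7, -3.7]
width: 0.0003
```

```bash
python3 st.py
python3 - <<'E'
from cam import *
s=read_state();print("out",(s["ee_pos"]-c)@V)
E
```

```text
34.3 [0.563  0.0276 0.0483] [-0.31  0.48 -0.2   1.8   0.7   1.21 -0.74] 0.0003 [-1.   7.7 -3.7]
tool x [ 0.084 -0.557 -0.826] z [0.991 0.13  0.013] elev of pointing 0.972
out 0.05719953233882895
```

Emit:
arm_command --pt "255 1.1 -1.7 0 0 0 0" --pt "255 2.2 -3.3 0 0 0 0" --pt "255 2.8 -4.2 0 0 0 0" --pt "255 2.8 -4.2 0 0 0 0"

```text
time: 34.7
ee_pos: [0.5633, 0.0268, 0.0481]
eef_rot: [-0.25, 0.656, -0.162, 0.693]
ft_force: [-7.2, 20.5, 0.6]
width: 0.0006
```

```bash
python3 st.py
python3 - <<'E'
from cam import *
s=read_state();print("out",(s["ee_pos"]-c)@V)
E
```

```text
34.7 [0.5633 0.0268 0.0481] [-0.31  0.48 -0.2   1.8   0.7   1.2  -0.74] 0.0006 [-7.2 20.5  0.6]
tool x [ 0.086 -0.553 -0.829] z [0.991 0.134 0.013] elev of pointing 0.977
out 0.056377233468065606
```

Hard stop on the left too (20 N). Retreating to check.

Emit:
arm_command --pt "255 0 5 0 0 0 0" --pt "255 -20 5 0 0 0 0" --pt "255 -60 0 0 0 0 0" --pt "255 -105 0 0 0 0 0" --pt "255 -150 0 0 0 0 0" --pt "255 -190 0 0 0 0 0" --pt "255 -190 0 0 0 0 0"

```text
time: 35.4
ee_pos: [0.5491, 0.131, 0.2103]
eef_rot: [-0.25, 0.654, -0.165, 0.695]
ft_force: [0.3, -0.2, 0.4]
width: 0.0007
```

```bash
python3 st.py
python3 - <<'E'
from cam import *
s=read_state()
cv2.imwrite("pics/w21.png",camera("wrist")[:,:,::-1])
sc=camera("scene");crop(sc,240,170,160,130,5,"pics/s21c.png",10)
cv2.imwrite("pics/s21.png",sc[:,:,::-1]);cv2.imwrite("pics/t21.png",camera("top")[:,:,::-1])
for sd in(1,-1):
  for th in(0,.1,.2):print(sd,th,proj("scene",tip(sd,th,.069,.0115)).round(1),wproj(s,tip(sd,th,.069,.0115)).round(1))
E
```

```text
35.4 [0.5491 0.131  0.2103] [-0.42  0.37 -0.27  1.58  0.6   1.55 -0.68] 0.0007 [ 0.3 -0.2  0.4]
tool x [ 0.09  -0.556 -0.826] z [0.991 0.132 0.02 ] elev of pointing 0.973
1 0 [[338.2 259.6]] [[307.8 202.6]]
1 0.1 [[340.7 257.5]] [[307.8 198.7]]
1 0.2 [[343.1 255.2]] [[307.7 195.4]]
-1 0 [[298.1 286.4]] [[308.9 264.1]]
-1 0.1 [[295.3 287.7]] [[309.  268.3]]
-1 0.2 [[292.6 288.9]] [[309.  272.8]]
```

View pics/s21c.png

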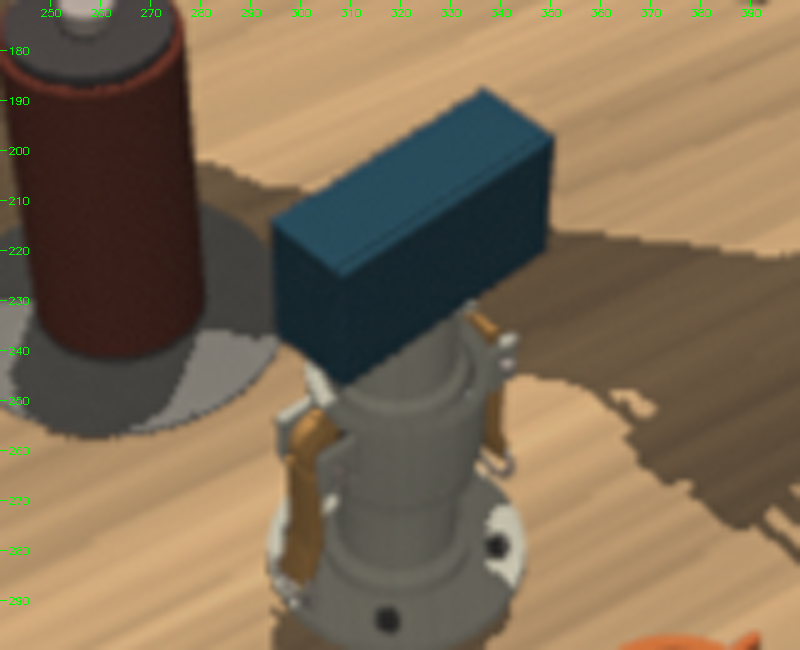

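View pics/w21.png

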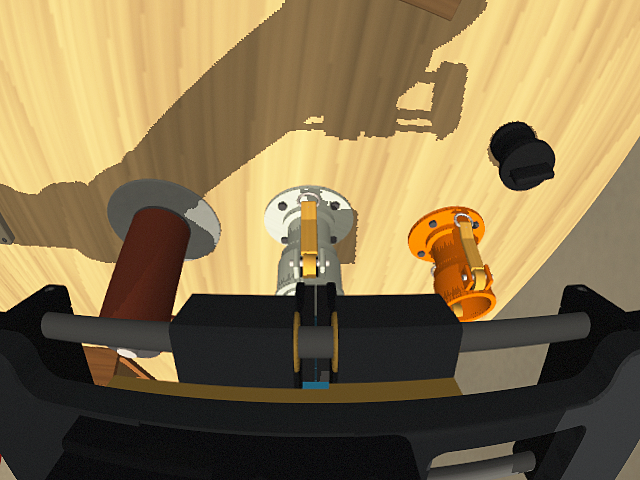

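View pics/t21.png

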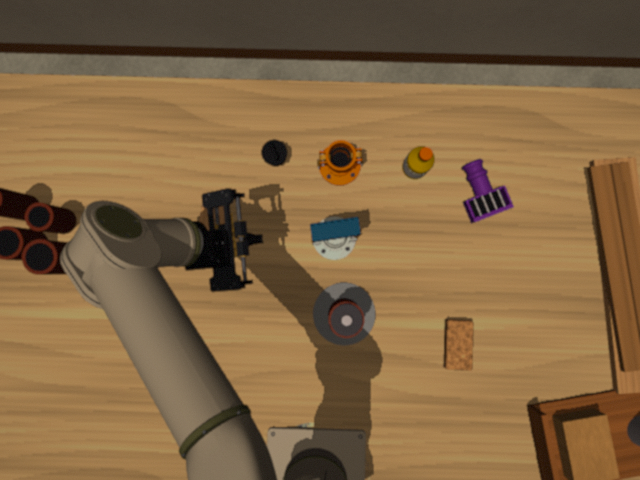

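Emit:
arm_command --pt "255 -40 0 0 0 0 0" --pt "255 -60 -40 0 0 0 0.1" --pt "255 -80 -80 0 0 0 0.2" --pt "255 -100 -120 0 0 0 0.3" --pt "255 -120 -150 0 0 0 0.4" --pt "255 -120 -150 0 0 0 0.4"

```text
time: 36.15
ee_pos: [0.5546, 0.0644, 0.3946]
eef_rot: [-0.11, 0.691, -0.029, 0.714]
ft_force: [-0.3, -0.9, -1.0]
width: 0.0003
```

```bash
python3 st.py
python3 - <<'E'
from cam import *
a=cv2.imread("pics/scene0.png");b=camera("scene")[:,:,::-1];cv2.imwrite("pics/s22.png",b)
E
```

```text
36.15 [0.5546 0.0644 0.3946] [-0.15  0.15 -0.2   1.34  0.23  1.67 -0.21] 0.0003 [-0.3 -0.9 -1. ]
tool x [ 0.044 -0.194 -0.98 ] z [0.993 0.117 0.021] elev of pointing 1.37
```

View pics/s22.png

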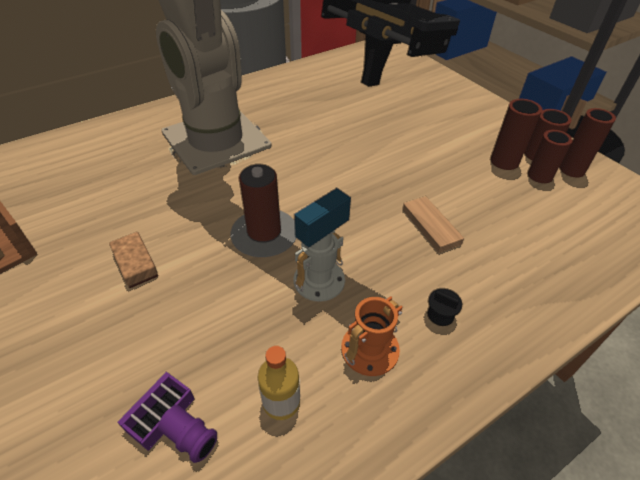

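The scene view shows the hood on the coupler with its flat back to the camera, so the mouth faces the drum. Both arms hang down, and the offcut (433,222), block (133,258), plug (444,306), glue bottle (279,385) and drum are all where they started. Handing in.

```bash
python3 -c "
from bench import *
print(close_job())"
```

```text
the job is handed in; nothing more can be done
None
```

The blue hood is in the suction coupler with its mouth facing the drum, and both cam arms are down. I handed the job in at about 36 s of the 72 s allowed.

- **Hood:** I gripped it by the neck, tilted it upright and stood it on the bench. I then turned it in two top grips and lowered it into the silver coupler. It met the seat at TCP height 0.1756 m, against 0.1755 m expected. The mouth is square to the drum to within about 0.02 rad.
- **Cam arms:** I brought the left arm to about 0.55 rad, the right fully home, then the left fully home. Each ended on a hard stop, right at about 14 N and left at about 20 N. In the scene picture both tips are within 1–3 pixels of the home position; that is a coarse check, good to roughly 0.1 rad on the arm angle.
- **Other things:** In the last picture the hood is upright. The drum, plug, glue bottle, block, offcut and both look-alikes are where they started, and the robot is clear of everything.

No check failed. The only disagreement was the coupler's measured position, which differed by up to 5 mm between the cameras. Close up, the estimates came within about 2 mm, and the foot went in with no measurable side force.

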